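# Open the guard, find the shaft's flat and hold the collar on it

## Robot

A 6-joint arm with a two-finger parallel gripper is mounted at the origin on the work surface. World frame = base frame: x ahead of the robot, y to its left, z up, the work surface at z = 0. Lengths are in m, angles in degrees, forces in N, time in s.
With the tool pointing down it reaches from about 0.25 to 0.725 m from the base axis. Payload 9.7 kg.
Tool frame: the origin (TCP) lies at the very end of the fingers, on their centre line; the grasp point (between the pads) lies 19 mm behind it; x points along the fingers, y is the direction in which the jaws open and shut, and the axes are right-handed (so a half turn about x gives the same grasp; the last joint's range is limited). The gripper opens to 85 mm and grips with 20 to 120 N. Pads are 22 mm wide; open, the fingers measure 114 mm over their backs; the gripper's body (76 mm by 85 mm) begins 54 mm behind the grasp point. The pads swing forward as they close: fully open they stand 13 mm farther back than shut.
Start: joints at [0, 4.979, 10.078, 95.1, 0, 90], TCP at [0.55, -0, 0.231] pointing down, gripper open.
Joint ranges: [-179.16, 179.16], [-48.56, 103.87], [-65.8, 70.77], [-126.05, 130.52], [-82.76, 87.17], [-180, 180]. Speed limits (degrees/s): [127.2, 127.2, 147.25, 180, 180, 180].

## Interface

Orientations are given as [roll, pitch, yaw] about the fixed x, y, z axes, in that order (R = Rz(yaw) Ry(pitch) Rx(roll)).
In Python, from workcell import get_obs, cams, bot gives the robot as it stands.
- The arm moves only by the tool apply_moves, never from a script. Its argument "rows" is a list that holds one entry, the list of rows, each a list of 7 numbers: the shift along the tool's x, y, z in mm, then the turn, a rotation vector about the tool's x, y, z in rad, then the opening, from 0 (shut) to 1 (fully open). A call has 1 to 20 rows; each row is the pose to reach, as a shift and turn from the pose measured when the call began, along the tool's axes at that moment; what a row does not reach only later rows make up. A row lasts 1/10 s, in which the tool goes at most 50 mm and 8.59 degrees, less where a joint would pass 70% of its speed; a pose out of reach is approached as far as the arm can. A call with a gripper value outside its range is refused whole. The fingers move at their own pace and stop on an object; "newtons" is the grip in N (left out, the last holds). Time passes only in rows, so rows that repeat a pose let the fingers close. It gives the time, the measured TCP pose, the force and the opening at its end, in the units of the state.
- get_obs(): the state, without advancing time (a new reading comes with each control period).
- cams.camera(name): name is "scene" or "side" or "wrist"; returns a dict with "pixels" (384x512x3 uint8, red, green, blue), "range_z" (384x512 float32, m along the optical axis (not along the pixel's ray), 0 where there is no reading), "fx", "fy", "cx", "cy" (pixels), "eye" and "attitude" of the camera in the world. Camera axes: x right, y up, looking along -z (the intrinsics and any distortion apply to the point x, -y, -z); pixel columns grow to the right and rows downward; lengths in m; the calibration is good to about 2 mm. The wrist camera is an equidistant fisheye: a pixel r from the principal point sees the ray r / f radians off the axis. A picture is of the moment at which its call begins.
- bot.job_done(): hands the job in, once; it reports no verdict.
Trained networks look in a picture, given as the dict that the camera call returned (one of the last four; its "shot" number tells which), for a name from the list of things; names that differ only in an ending like _2 or _b are one class to them, and where a whole thing is asked for, a point or a joint stands for the part that bears it (a point fixed in the world has none). Each returns a list of dicts, best first, with "confidence" (0 to 1); they miss things now and then, are a little off and sometimes report something else, mostly with a low value. They report only what shows in the picture. A call takes as long as a camera call. They do not tell look-alikes from the thing itself.
- cams.find_in(label, picture): "at" ([x, y, z] in m, in world coordinates, good to about 4 mm: the middle of the surface that is visible of it).
The state is a dict: "time": time; "q": joint angles; "qd": joint speeds; "joint_efforts": joint torques, N m; "ee_pos": TCP position; "tcp_rot": TCP orientation; "wrist_force": force on the tool from outside, world axes, zero at the start; "torque": the same for the moment, N m; "opening": finger opening in m.
Only numpy, scipy, OpenCV 4.12 (cv2) and the standard library are available. Lean on these libraries where they do the work, as an engineer would, in place of code of your own. Each camera call takes 0.05 s, during which the arm holds its last target.

## Task

On the bench mixer drive, swing the guard door wide open by its handle (to about a right angle), then pinch the shaft across its flat so that the fingers feel it, and turn the shaft until the flat faces squarely out of the front side, which the closed door covered. Then take the collar that has the thumb screw, slide it down over the shaft with the screw pointing the way the flat faces until the collar's top is level with the shaft's top end, and finish while still holding it level there, not letting go. The door stays open, the flat stays facing the front, and the bottle, the tube rack and the plain ring are left where they stand.

Things in the scene. Friction and masses are not known exactly. Their poses are not given: they have to be found in the camera images.
- unit: Drive unit of a bench mixer, white box 205 x 210 mm, fixed. Origin on the bench under the shaft's axis; -x is its front (the door side), +y the hinge side; the box runs from 85 mm before to 120 mm behind the axis and 105 mm to each side. Its deck is 52 mm above the bench, a low console at the back 80 mm.
- guard (a joint): Guard door, 165 mm wide, 100 mm high, on an upright hinge; a top plate on it (152 mm above the bench) covers the shaft until the door is open by about 1.2 rad. Angle in rad: 0 shut, at first 0 to 0.15; grows as the handle swings out to the front, clockwise seen from above; stop at 1.8. Takes about 1 N at the handle, stays where it is left.
- guard_handle (a point): Top end of the door's handle: a free-ended upright round steel bar, 12 mm in diameter, 44 mm out from the door's mid-plane and 170 mm above the bench. The bar is clear all round for 40 mm below this point, where a stem joins it to the door.
- guard_hinge (a point): Point on the door's vertical hinge axis (front corner of the unit's +y side), at the height of guard_handle; the handle circles it at a radius of 152 mm.
- shaft (a joint): The upright steel shaft's turn in rad: 0 when its flat faces the unit's front (-x of the unit); grows counter-clockwise seen from above; it starts at 0.6 to 1.5. The shaft is held only by bearing drag of about 0.05 N m and stays where it is left.
- shaft_top (a point): Centre of the shaft's top end, 137 mm above the bench; turns with the shaft, -x points out of the flat. Shaft 20 mm in diameter, 70 mm long above a 36 mm flange, 2 mm chamfer on top. One flat, from the top end down 50 mm, lies 5.5 mm from the axis and is 16.6 mm wide: across flat and round back it measures 15.5 mm, at right angles to that 20 mm.
- flat: The flat of the shaft. Origin on the shaft's axis at the flat's lower end (50 mm below the top end); its -x axis points out of the flat, the face itself lies 5.5 mm that way.
- collar: Aluminium shaft collar with thumb screw, under 0.2 kg: ring 44 mm wide, 22.5 mm bore, 24 mm high, upright on a stand (30 mm high, top 34 mm, foot 56 mm wide, 6 mm high). Origin: centre of its underside. The screw points along its -x at mid height: 14 mm head, reaching 36 mm from the axis; its 6 mm tip in the bore, 7.3 mm from the axis, passes down the shaft only along the flat.
- collar_top (a point): Centre of the collar's top face, 24 mm above its underside.
- spacer: Plain loose aluminium ring, same size as the collar but without a screw, on a second stand of the same kind; not needed. Origin at the centre of its underside.
- bottle: Loose brown bottle, 68 mm diameter, 150 mm high; bystander. Origin at the centre of its underside.
- tube_rack: Loose white tube rack 100 x 60 mm, 90 mm high with its tubes; bystander. Origin at the centre of its underside.
Things that resemble listed ones, but are neither listed nor needed, are in the scene too. Leave any green or purple look-alike of the collar alone.

How it is judged (in metres and radians):
On the way, in this order (a step that is already met when the one before it is completed fails the run):
1. the guard door is swung wide open (value of joint guard above 1.2 rad), for 0.2 s.
2. the fingers pinch the shaft on its flat, and the flat faces the front (contact force between the fingers and flat above 2 N and value of joint shaft between -0.2 and 0.2 rad), for 0.2 s.
At the end, for the whole second after the job is handed in: Door open over 1.2 rad; flat facing the front within 0.22 rad; collar on the shaft, centred and its top level with the shaft end within 4 mm, upright within 0.12 rad, screw square to the flat within 0.25 rad, gripped by the fingers (over 2 N) and still (value of joint guard above 1.2 rad and value of joint shaft between -0.22 and 0.22 rad and horizontal distance between collar_top and shaft_top below 0.004 m and z of collar_top in the frame of shaft_top between -0.004 and 0.004 m and angle between collar's own z axis and vertical below 0.12 rad and angle between the x axis of collar and the x axis of shaft_top, either way round below 0.25 rad and contact force between the fingers and collar above 2 N and linear speed of collar below 0.02 m/s); the arm keeps its last pose, push and grip.
It fails at once if the bottle, the tube rack or the plain ring is moved by more than 30 mm (distance of any of bottle, tube_rack, spacer from where it was at the start of the episode above 0.03 m).
It also fails if it takes over 67 s, if anything falls off the work surface, if the arm or the gripper's body presses on something with over 40 N, if the wrist force passes 120 N, or if a joint passes its speed limit or range.

## Working session

There is one attempt and no reset: what is moved stays moved. The work goes in short steps, Python scripts to look and compute and a tool call to move; the robot and the scene stay as the last step left them, time stands still between calls to the robot, and variables do not carry over. Pictures are saved under pics/ and viewed, and the job is handed in when it is done.

Besides the shell and the picture viewer there is one more tool, called after "Call:" as name(argument=value, ...), one argument or row to a line, values as JSON. apply_moves: Moves the arm, as the interface text tells. Its arguments: {"type":"object","properties":{"rows":{"type":"array"},"newtons":{"type":"number"}},"required":["rows"]}

```bash
ls; mkdir -p pics
cat > h.py <<'E'
import numpy as np, cv2
from workcell import get_obs, cams, bot
from scipy.spatial.transform import Rotation as R
def save(p,name,scale=1.5):
    im=cv2.cvtColor(p["pixels"],cv2.COLOR_RGB2BGR)
    cv2.imwrite("pics/"+name,cv2.resize(im,None,fx=scale,fy=scale))
E
python3 - <<'E'
from h import *
o=get_obs();print(o)
for n in ("scene","side"):
    p=cams.camera(n);save(p,n+"0.png")
    print(n,p["eye"],p["attitude"],p["fx"],p["fy"],p["cx"],p["cy"],[k for k in p])
    for l in ["unit","guard","guard_handle","shaft","shaft_top","flat","collar","spacer","bottle","tube_rack"]:
        try: print(l,[(np.round(d["at"],4).tolist(),round(d["confidence"],2)) for d in cams.find_in(l,p)])
        except Exception as e: print(l,e)
print(get_obs()["time"])
E
```

```text
pics
{'time': 0.0, 'q': array([5.00639520e-04, 5.01026038e+00, 1.00339539e+01, 9.50985122e+01,
       3.29926894e-04, 9.00003573e+01]), 'qd': array([ 0.03635648,  0.00618397,  0.01643909,  0.01192674, -0.01976624,
        0.02277598]), 'joint_efforts': array([ 7.68234549e-04, -5.20392072e+01,  4.64802504e+01,  1.63646933e-02,
        2.23589603e-05, -6.77332673e-05]), 'ee_pos': array([5.49774351e-01, 6.44494124e-06, 2.30586638e-01]), 'tcp_rot': array([-90.25229747,  89.92518063, 179.74784567]), 'wrist_force': array([0.03581167, 0.21418887, 0.61376458]), 'torque': array([ 6.52395988e-05,  3.47703697e-02, -7.00911647e-03]), 'opening': 0.08524955800554691}
scene [ 1.11607766 -0.55310684  1.01557369] [41.23136166 -0.47511081 44.37300836] 391.100524765428 391.100524765428 248.58492895491278 195.1304688435071 ['pixels', 'range_z', 'fx', 'fy', 'cx', 'cy', 'eye', 'attitude', 'shot']
unit [([0.6764, -0.2054, 0.0512], 0.76)]
guard [([0.6348, -0.169, 0.1514], 0.67)]
guard_handle [([0.6374, -0.1676, 0.153], 0.65)]
shaft [([0.6738, -0.1969, 0.0696], 0.54)]
shaft_top [([0.6774, -0.197, 0.0672], 0.
[... 420 characters left out ...]
, 'eye', 'attitude', 'shot']
unit [([0.6804, -0.1532, 0.0712], 0.68)]
guard [([0.6319, -0.1246, 0.1182], 0.78), ([0.4306, -0.3214, 0.0506], 0.73)]
guard_handle [([0.6294, -0.1288, 0.1146], 0.66), ([0.6697, -0.179, 0.0766], 0.17)]
shaft [([0.6692, -0.1787, 0.0751], 0.48), ([0.5875, 0.3527, 0.0548], 0.36)]
shaft_top [([0.6732, -0.1826, 0.075], 0.55)]
flat [([0.6771, -0.1819, 0.0758], 0.26)]
collar [([0.4262, 0.252, 0.0544], 0.73), ([0.5215, 0.2596, 0.024], 0.52), ([0.3999, 0.1602, 0.0189], 0.51), ([0.6321, -0.1264, 0.1154], 0.16)]
spacer [([0.5865, 0.355, 0.0545], 0.68)]
bottle [([0.7719, 0.2221, 0.0908], 0.75)]
tube_rack [([0.4315, -0.3183, 0.0515], 0.66), ([0.5868, 0.354, 0.0547], 0.25)]
1.1
```

View pics/scene0.png

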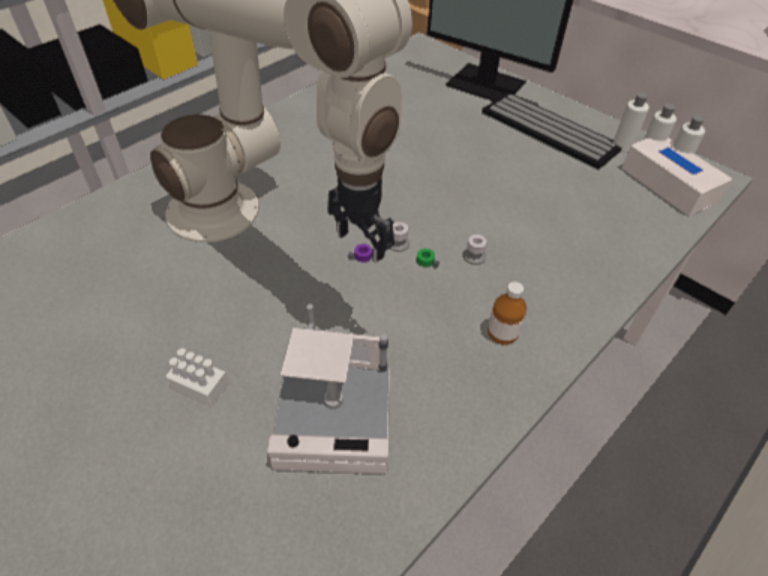

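View pics/side0.png

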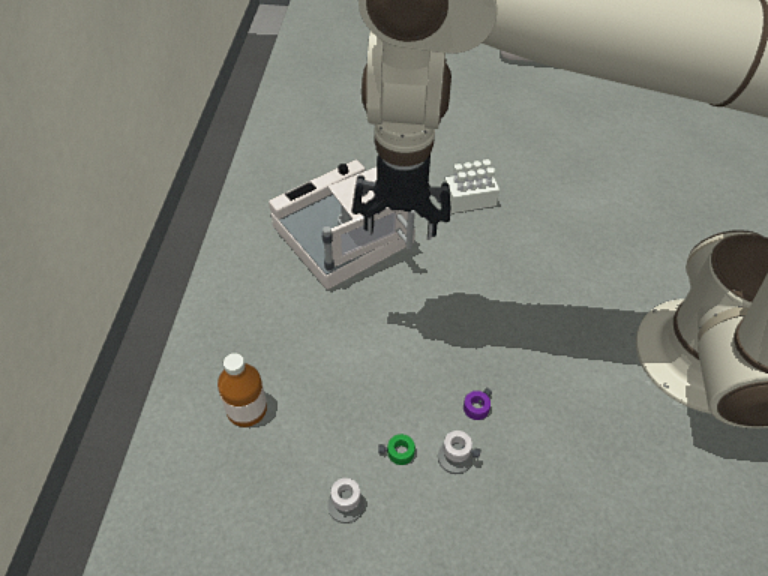

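```bash
cat >> h.py <<'E'
def cloud(p):
    z=p["range_z"]; h,w=z.shape
    u,v=np.meshgrid(np.arange(w),np.arange(h))
    X=(u-p["cx"])/p["fx"]*z; Y=-(v-p["cy"])/p["fy"]*z
    P=np.stack([X,Y,-z],-1)
    Rm=R.from_euler("xyz",p["attitude"],degrees=True).as_matrix()
    W=P@Rm.T+p["eye"]; W[z<=0]=np.nan
    return W
def proj(p,pts):
    Rm=R.from_euler("xyz",p["attitude"],degrees=True).as_matrix()
    c=(np.atleast_2d(pts)-p["eye"])@Rm
    return np.stack([p["cx"]+p["fx"]*c[:,0]/-c[:,2],p["cy"]-p["fy"]*c[:,1]/-c[:,2]],-1)
E
python3 - <<'E'
from h import *
for n in ("scene","side"):
    p=cams.camera(n);W=cloud(p);np.save(n+".npy",W)
    im=p["pixels"][...,::-1]
    c=(208,240) if n=="scene" else (225,150)
    # crop upscale
    if n=="scene": crop=im[190:325,150:290]
    else: crop=im[95:200,170:345]
    cv2.imwrite(f"pics/{n}_crop.png",cv2.resize(crop,None,fx=4.4,fy=4.4,interpolation=cv2.INTER_CUBIC))
    if n=="side": cv2.imwrite("pics/side_col.png",cv2.resize(im[240:350,200:350],None,fx=5,fy=5,interpolation=cv2.INTER_CUBIC))
    m=(W[...,0]>.5)&(W[...,0]<.85)&(W[...,1]<0)&(W[...,1]>-.4)
    for lo,hi in ((.045,.06),(.075,.09),(.145,.158),(.16,.175)):
        k=m&(W[...,2]>lo)&(W[...,2]<hi); q=W[k]
        if len(q)>3: print(n,lo,hi,len(q),q.min(0).round(3),q.max(0).round(3),cv2.minAreaRect(q[:,:2].astype(np.float32)))
E
```

```text
scene 0.045 0.06 3047 [ 0.554 -0.347  0.045] [ 0.822 -0.062  0.06 ] ((0.6810050010681152, -0.20544524490833282), (0.20864412188529968, 0.20154592394828796), 42.226402282714844)
scene 0.075 0.09 1041 [ 0.547 -0.347  0.075] [ 0.824 -0.07   0.09 ] ((0.6800165176391602, -0.20727556943893433), (0.2074592113494873, 0.2009543478488922), 43.26577377319336)
scene 0.145 0.158 1494 [ 0.541 -0.256  0.145] [ 0.699 -0.067  0.158] ((0.6380741596221924, -0.16552698612213135), (0.17278233170509338, 0.14425340294837952), 23.322507858276367)
scene 0.16 0.175 22 [ 0.534 -0.134  0.161] [ 0.685 -0.073  0.171] ((0.611431360244751, -0.10482276976108551), (0.15947476029396057, 0.013603877276182175), 18.172813415527344)
side 0.045 0.06 1249 [ 0.536 -0.263  0.045] [ 0.821 -0.057  0.06 ] ((0.6760079860687256, -0.19376498460769653), (0.20967096090316772, 0.20418480038642883), 41.735748291015625)
side 0.075 0.09 829 [ 0.537 -0.344  0.075] [ 0.822 -0.063  0.09 ] ((0.6641352772712708, -0.1790120154619217), (0.20887482166290283, 0.2581630349159241), 41.40837478637695)
side 0.145 0.158 544 [ 0.537 -0.244  0.145] [ 0.697 -0.058  0.158] ((0.6395207643508911, -0.15647068619728088), (0.1630394011735916, 0.14843019843101501), 22.463151931762695)
side 0.16 0.175 15 [ 0.538 -0.124  0.161] [ 0.679 -0.07   0.173] ((0.6090294122695923, -0.09805557131767273), (0.14986580610275269, 0.008114278316497803), 18.477365493774414)
```

View pics/scene_crop.png

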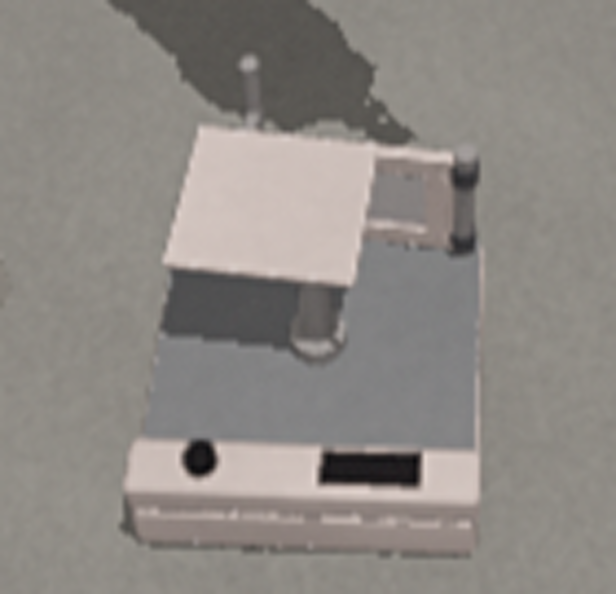

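View pics/side_crop.png

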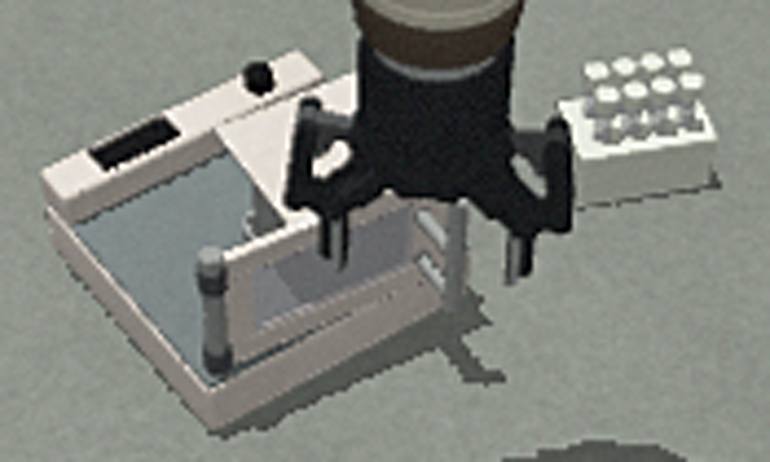

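View pics/side_col.png

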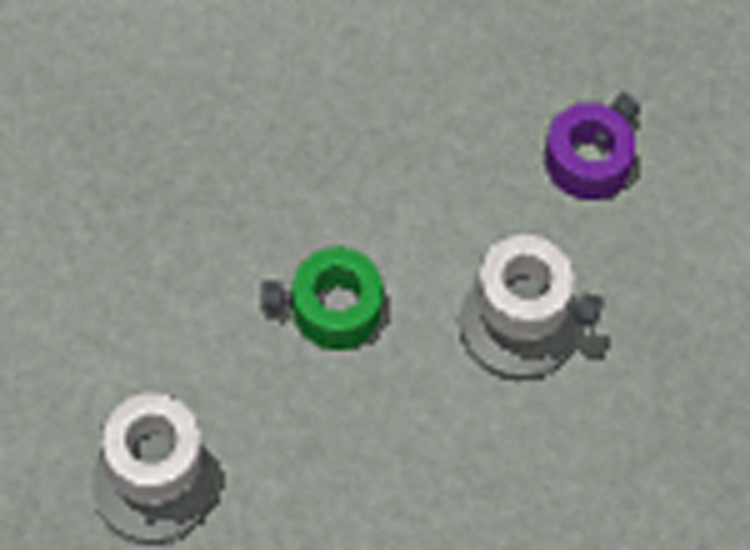

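Run:
```python
from h import *
from scipy.optimize import least_squares
for n in ("scene","side"):
    W=np.load(n+".npy")
    m=(W[...,0]>.5)&(W[...,0]<.85)&(W[...,1]<-.02)&(W[...,1]>-.4)
    z=W[...,2]
    k=m&(z>.008)&(z<.046); q=W[k]
    def f(t,full=False):
        x,y,a=t; d=q[:,:2]-[x,y]; ux=d@[np.cos(a),np.sin(a)]; uy=d@[-np.sin(a),np.cos(a)]
        ux=ux-.0175
        dx=abs(ux)-.1025; dy=abs(uy)-.105
        return np.maximum(dx,dy)
    s=least_squares(f,[.668,-.193,np.radians(-47)],loss="cauchy",f_scale=.002)
    print(n,len(q),s.x[:2],np.degrees(s.x[2]),np.median(abs(f(s.x))))
    t=s.x
    a=t[2]; ux=np.array([np.cos(a),np.sin(a)]);uy=np.array([-np.sin(a),np.cos(a)])
    print("front +y corner",t[:2]-.085*ux+.105*uy)
    k=m&(z>.156)&(z<.2); q2=W[k]; idx=np.argwhere(k)
    for (r,c),w in zip(idx,q2): print(c,r,w.round(4))
    k=m&(z>.058)&(z<.13)&(np.hypot(W[...,0]-.668,W[...,1]+.193)<.03)
    print("shaft pts",k.sum(),W[k].mean(0) if k.any() else 0)
    # collar etc
    for nm,c in (("collar",(.432,.25)),("spacer",(.59,.347))):
        k=(np.hypot(W[...,0]-c[0],W[...,1]-c[1])<.05)&(z>.05)&(z<.064)
        print(nm,k.sum(),cv2.minEnclosingCircle(W[k][:,:2].astype(np.float32)),np.median(W[k][:,2]))
```

```text
scene 519 [ 0.66646507 -0.1904993 ] -47.675507257083055 0.0005402402800136208
front +y corner [ 0.68686319 -0.05695562]
205 203 [ 0.5343 -0.1248  0.1672]
206 203 [ 0.5382 -0.1242  0.17  ]
207 203 [ 0.5391 -0.1214  0.1684]
204 204 [ 0.5357 -0.1297  0.1681]
205 204 [ 0.5381 -0.128   0.1688]
206 204 [ 0.5414 -0.1271  0.1707]
207 204 [ 0.5415 -0.1236  0.1679]
204 205 [ 0.5398 -0.1331  0.1701]
205 205 [ 0.5421 -0.1314  0.1706]
206 205 [ 0.5428 -0.1285  0.1687]
207 205 [ 0.5465 -0.1278  0.1712]
208 205 [ 0.545  -0.1231  0.166 ]
205 206 [ 0.5441 -0.1333  0.1695]
206 206 [ 0.546  -0.1312  0.1694]
207 206 [ 0.5472 -0.1286  0.1681]
208 206 [ 0.547  -0.1251  0.165 ]
205 207 [ 0.5445 -0.134   0.166 ]
206 207 [ 0.5457 -0.1314  0.1648]
207 207 [ 0.5452 -0.1276  0.1612]
208 207 [ 0.5453 -0.1242  0.1583]
205 208 [ 0.5409 -0.1318  0.1566]
206 208 [ 0.5456 -0.1318  0.1607]
207 208 [ 0.5479 -0.13    0.161 ]
208 208 [ 0.5474 -0.1261  0.1572]
207 209 [ 0.5478 -0.1303  0.1568]
254 223 [ 0.6766 -0.0724  0.1567]
255 223 [ 0.679  -0.071   0.1576]
256 223 [ 0.6806 -0.0687  0.1569]
253 224 [ 0.6772 -0.077   0.
[... 1545 characters left out ...]
1196  0.1575]
216 151 [ 0.6877 -0.0756  0.1584]
217 151 [ 0.6855 -0.0777  0.1564]
218 151 [ 0.6823 -0.0751  0.1596]
215 152 [ 0.6901 -0.0735  0.1565]
216 152 [ 0.6873 -0.0731  0.1573]
219 152 [ 0.6788 -0.0705  0.1612]
216 153 [ 0.6864 -0.0679  0.1591]
217 153 [ 0.6842 -0.0701  0.157 ]
218 153 [ 0.6814 -0.0692  0.1584]
219 153 [ 0.6791 -0.0709  0.1569]
216 154 [ 0.6859 -0.0648  0.1587]
218 154 [ 0.6809 -0.066   0.1581]
217 155 [ 0.6832 -0.0639  0.1563]
shaft pts 66 [ 0.67243425 -0.18046435  0.07790126]
collar 198 ((0.4247749447822571, 0.2547292709350586), 0.028144415467977524) 0.05361001340295657
spacer 226 ((0.5921661257743835, 0.34997469186782837), 0.022363748401403427) 0.054050450049466736
```

```bash
cat >> h.py <<'E'
def tool():
    o=get_obs(); return np.array(o["ee_pos"]),R.from_euler("xyz",o["tcp_rot"],degrees=True)
def goto(xyz,jaw):
    """shift+rotvec (tool axes) to put TCP at xyz pointing down, jaw axis yaw deg (mod 180 nearest)"""
    p,r=tool(); M=r.as_matrix()
    cur=np.degrees(np.arctan2(M[1,1],M[0,1]))
    j=cur+((jaw-cur+90)%180-90)
    y=np.array([np.cos(np.radians(j)),np.sin(np.radians(j)),0]);x=np.array([0,0,-1.])
    T=R.from_matrix(np.stack([x,y,np.cross(x,y)],1))
    s=M.T@(np.array(xyz)-p)*1000; rv=(r.inv()*T).as_rotvec()
    print("cur jaw %.1f"%cur,"q6 %.1f"%get_obs()["q"][5],"pos",p.round(4),"shift",s.round(1),"rot",rv.round(3),"t",get_obs()["time"])
E
python3 -c "
from h import *
print(tool()[1].as_matrix().round(3)); goto([.541,-.124,.225],37)"
```

```text
[[-0.  1.  0.]
 [-0.  0. -1.]
 [-1. -0.  0.]]
cur jaw 0.0 q6 90.0 pos [ 0.55   -0.      0.2313] shift [  6.3  -9.  124. ] rot [-0.646 -0.     0.   ] t 1.2
```

Call:
apply_moves(
  rows=[
    [[2,-3,40,-0.14,0,0,1],[4,-6,80,-0.28,0,0,1],[6,-9,115,-0.42,0,0,1],[6,-9,124,-0.55,0,0,1],[6,-9,124,-0.646,0,0,1],[6,-9,124,-0.646,0,0,1],[6,-9,124,-0.646,0,0,1]],
  ],
  newtons=25,
)

```text
time: 1.9
ee_pos: [0.541, -0.1239, 0.2253]
tcp_rot: [89.3, 90.0, 36.1]
wrist_force: [0.1, -0.1, -0.2]
opening: 0.0854
```

Run:
```python
from h import *
p=cams.camera("wrist");save(p,"w1.png")
print(p["eye"],p["attitude"],p["fx"],p["cx"],p["cy"])
for l in ("guard_handle",): print([(np.round(d["at"],4).tolist(),round(d["confidence"],2)) for d in cams.find_in(l,p)])
s=cams.camera("side");save(s,"side1.png")
goto([.541,-.124,.138],37)
```

```text
[ 0.49787167 -0.06624136  0.3679321 ] [-1.61773297e+01 -2.41402513e-02  3.68437811e+01] 297.3186396354542 256.8440899246474 187.25174147077743
[([0.6052, -0.1535, 0.1523], 0.63)]
cur jaw 36.9 q6 40.2 pos [ 0.541  -0.1236  0.2253] shift [87.3 -0.3  0.3] rot [-0.001  0.    -0.   ] t 2.05
```

View pics/w1.png

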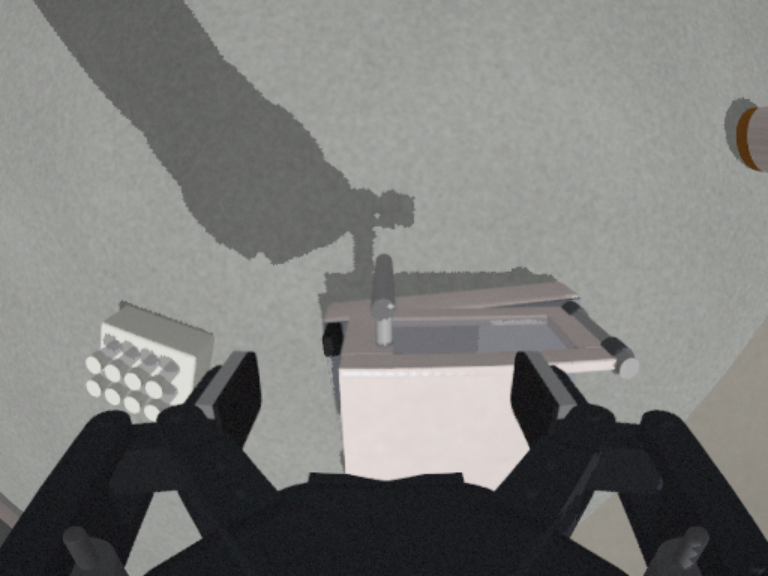

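View pics/side1.png

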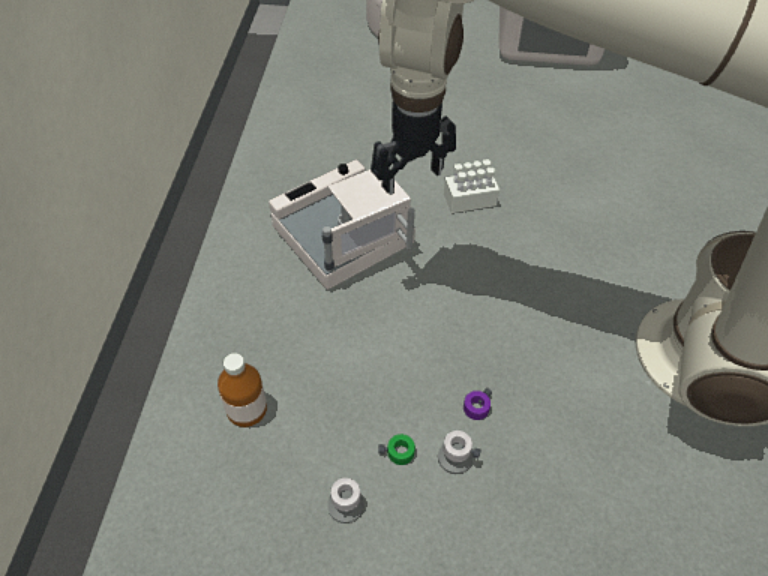

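```bash
cat >> h.py <<'E'
def wray(p,u,v):
    x=(u-p["cx"]);y=(v-p["cy"]);r=np.hypot(x,y)
    th=r/p["fx"]; d=np.array([np.sin(th)*x/r,-np.sin(th)*y/r,-np.cos(th)])
    return R.from_euler("xyz",p["attitude"],degrees=True).as_matrix()@d
def wat(p,u,v,z):
    d=wray(p,u,v); return p["eye"]+d*(z-p["eye"][2])/d[2]
def wproj(p,pts):
    Rm=R.from_euler("xyz",p["attitude"],degrees=True).as_matrix()
    c=(np.atleast_2d(pts)-p["eye"])@Rm; x,y,z=c[:,0],-c[:,1],-c[:,2]
    th=np.arctan2(np.hypot(x,y),z); n=np.hypot(x,y)
    return np.stack([p["cx"]+p["fx"]*th*x/n,p["cy"]+p["fx"]*th*y/n],-1)
E
python3 - <<'E'
from h import *
p=cams.camera("wrist")
for u,v in ((383,302),(383,308)): print(wat(p,u/1.5,v/1.5,.17))
print(wproj(p,[[.541,-.126,.17],[.541,-.126,.13],[.541,-.126,.085],[.684,-.073,.17],[.684,-.073,.155]])*1.5)
im=p["pixels"][...,::-1]
cv2.imwrite("pics/w1c.png",cv2.resize(im[160:260,200:430],None,fx=3.4,fy=3.4,interpolation=cv2.INTER_CUBIC))
E
```

```text
[ 0.53776303 -0.12078697  0.17      ]
[ 0.53955576 -0.12317905  0.17      ]
[[381.86781428 314.20641961]
 [382.3548232  289.16321434]
 [382.75486965 268.81087129]
 [637.72501228 381.50628275]
 [626.16242962 369.93459527]]
```

View pics/w1c.png

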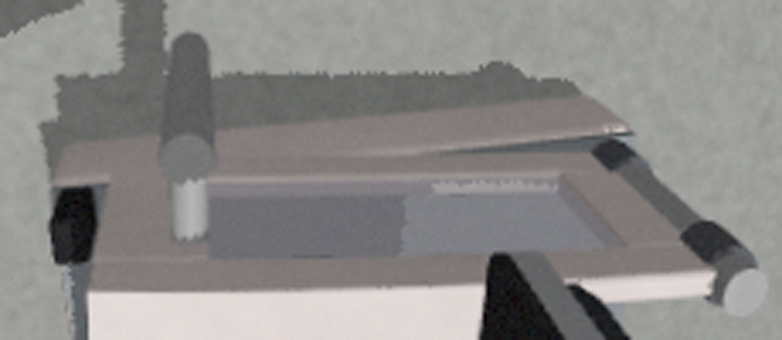

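Call:
apply_moves(
  rows=[
    [[30,0,0,0,0,0,1],[60,0,0,0,0,0,1],[87,0,0,0,0,0,1],[87,0,0,0,0,0,0.6],[87,0,0,0,0,0,0.3],[87,0,0,0,0,0,0],[87,0,0,0,0,0,0],[87,0,0,0,0,0,0],[87,0,0,0,0,0,0],[87,0,0,0,0,0,0],[87,0,0,0,0,0,0],[87,0,0,0,0,0,0]],
  ],
  newtons=20,
)

```text
time: 3.3
ee_pos: [0.54, -0.1244, 0.1396]
tcp_rot: [-70.2, 89.9, -123.2]
wrist_force: [-10.1, -4.1, 7.9]
opening: 0.0109
```

Run:
```python
from h import *
p,r=tool(); M=r.as_matrix(); h=np.array([.684,-.073])
v=p[:2]-h; print(np.hypot(*v),np.degrees(np.arctan2(v[1],v[0]))%360, get_obs()["opening"],get_obs()["time"])
for d in range(-7,-92,-7):
    c,s=np.cos(np.radians(d)),np.sin(np.radians(d))
    w=h+np.array([[c,-s],[s,c]])@v
    sh=M.T@np.array([*(w-p[:2]),0])*1000
    print([*sh.round(0), round(-np.radians(d),3)])
```

```text
0.15293648052146006 199.65698439522848 0.010921647162003327 3.3
[np.float64(-0.0), np.float64(7.0), np.float64(-17.0), np.float64(0.122)]
[np.float64(-0.0), np.float64(15.0), np.float64(-34.0), np.float64(0.244)]
[np.float64(-0.0), np.float64(26.0), np.float64(-49.0), np.float64(0.367)]
[np.float64(-0.0), np.float64(38.0), np.float64(-63.0), np.float64(0.489)]
[np.float64(-0.0), np.float64(52.0), np.float64(-76.0), np.float64(0.611)]
[np.float64(-0.0), np.float64(68.0), np.float64(-86.0), np.float64(0.733)]
[np.float64(-0.0), np.float64(84.0), np.float64(-95.0), np.float64(0.855)]
[np.float64(-0.0), np.float64(102.0), np.float64(-101.0), np.float64(0.977)]
[np.float64(-0.0), np.float64(120.0), np.float64(-105.0), np.float64(1.1)]
[np.float64(-0.0), np.float64(139.0), np.float64(-107.0), np.float64(1.222)]
[np.float64(-0.0), np.float64(157.0), np.float64(-107.0), np.float64(1.344)]
[np.float64(-0.0), np.float64(176.0), np.float64(-105.0), np.float64(1.466)]
[np.float64(-0.0), np.float64(194.0), np.float64(-100.0), np.float64(1.588)]
```

Call:
apply_moves(
  rows=[
    [[0,3,-9,0.061,0,0,0],[0,7,-17,0.122,0,0,0],[0,11,-25,0.183,0,0,0],[0,15,-34,0.244,0,0,0],[0,20,-42,0.306,0,0,0],[0,26,-49,0.367,0,0,0],[0,32,-56,0.428,0,0,0],[0,38,-63,0.489,0,0,0],[0,45,-70,0.55,0,0,0],[0,52,-76,0.611,0,0,0],[0,60,-81,0.672,0,0,0],[0,68,-86,0.733,0,0,0],[0,76,-91,0.794,0,0,0],[0,84,-95,0.855,0,0,0],[0,93,-98,0.916,0,0,0],[0,102,-101,0.977,0,0,0],[0,111,-103,1.04,0,0,0],[0,120,-105,1.1,0,0,0],[0,130,-106,1.161,0,0,0],[0,139,-107,1.222,0,0,0]],
  ],
)

```text
time: 5.3
ee_pos: [0.5867, 0.0451, 0.1397]
tcp_rot: [-20.9, 89.9, -144.1]
wrist_force: [-0.9, -1.0, -0.1]
opening: 0.0111
```

Run:
```python
from h import *
o=get_obs();print(o["opening"],o["wrist_force"],o["q"].round(1),o["time"])
p,r=tool(); M=r.as_matrix(); h=np.array([.684,-.073])
v=p[:2]-h; print(np.hypot(*v),np.degrees(np.arctan2(v[1],v[0]))%360)
for d in range(-4,-22,-4):
    c,s=np.cos(np.radians(d)),np.sin(np.radians(d))
    w=h+np.array([[c,-s],[s,c]])@v
    print((M.T@np.array([*(w-p[:2]),0])*1000).round(0), round(-np.radians(d),3))
```

```text
0.011101483230039818 [-0.87349841 -0.97278985 -0.11979368] [ 4.400e+00  9.500e+00  4.900e+00  8.550e+01 -1.000e-01  1.277e+02] 5.3
0.1530767754590791 129.4872563370605
[ -0.   4. -10.] 0.07
[ -0.   8. -20.] 0.14
[ -0.  13. -29.] 0.209
[ -0.  18. -39.] 0.279
[ -0.  24. -47.] 0.349
```

Call:
apply_moves(
  rows=[
    [[0,4,-10,0.07,0,0,0],[0,8,-20,0.14,0,0,0],[0,13,-29,0.209,0,0,0],[0,13,-29,0.209,0,0,0],[0,13,-29,0.209,0,0,0.6],[0,13,-29,0.209,0,0,0.6],[0,13,-29,0.209,0,0,0.6],[0,13,-29,0.209,0,0,0.6],[0,13,-29,0.209,0,0,0.6],[-30,13,-29,0.209,0,0,0.6],[-60,13,-29,0.209,0,0,0.6],[-90,13,-29,0.209,0,0,0.6],[-110,13,-29,0.209,0,0,0.6]],
  ],
)

```text
time: 6.6
ee_pos: [0.6138, 0.0624, 0.2521]
tcp_rot: [61.9, 89.9, -73.3]
wrist_force: [-0.7, 0.2, 0.2]
opening: 0.0511
```

Run:
```python
from h import *
p=cams.camera("scene");save(p,"scene2.png");W=cloud(p)
im=p["pixels"][...,::-1]
cv2.imwrite("pics/scene2c.png",cv2.resize(im[170:325,150:300],None,fx=4,fy=4,interpolation=cv2.INTER_CUBIC))
for l in ("shaft_top","flat","guard_handle"): print(l,[(np.round(d["at"],4).tolist(),round(d["confidence"],2)) for d in cams.find_in(l,p)])
k=(np.hypot(W[...,0]-.667,W[...,1]+.19)<.025)&(W[...,2]>.125)&(W[...,2]<.15)
q=W[k];print(len(q),q.mean(0),np.median(q,0),cv2.minEnclosingCircle(q[:,:2].astype(np.float32)))
k=(np.hypot(W[...,0]-.612,W[...,1]-.063)<.04)&(W[...,2]>.16)
print("handle",W[k].mean(0))
goto([.667,-.19,.24],-47.6)
```

```text
shaft_top [([0.675, -0.1923, 0.079], 0.77)]
flat []
guard_handle [([0.5802, -0.0259, 0.1554], 0.64)]
47 [ 0.67073387 -0.19256279  0.13450127] [ 0.67078944 -0.19343368  0.13574489] ((0.6693559288978577, -0.19095352292060852), 0.010818824172019958)
handle [0.62526905 0.03895739 0.45569233]
cur jaw -45.2 q6 141.0 pos [0.6138 0.0624 0.2495] shift [  9.7 216.6 140.1] rot [0.042 0.002 0.   ] t 6.8
```

View pics/scene2c.png

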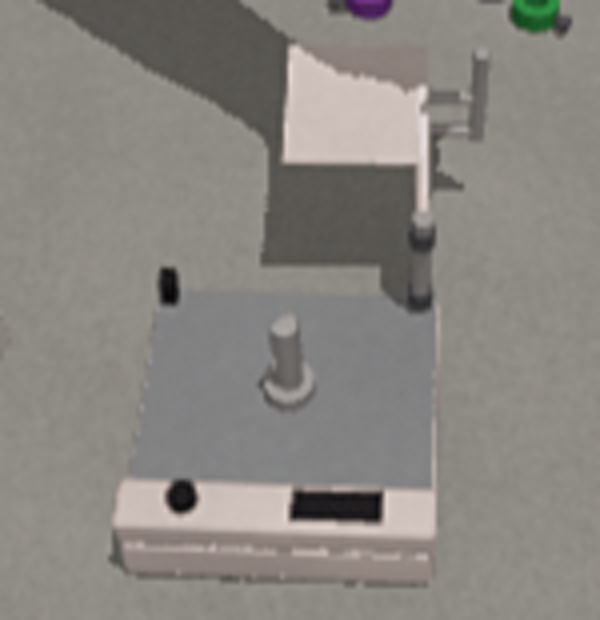

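Run:
```python
from h import *
goto([.668,-.191,.2],12)
```

```text
cur jaw -45.2 q6 141.0 pos [0.6138 0.0624 0.2495] shift [ 49.7 218.  140. ] rot [-0.999  0.002  0.001] t 6.8
```

Call:
apply_moves(
  rows=[
    [[0,36,23,-0.14,0,0,1],[10,73,46,-0.28,0,0,1],[20,109,70,-0.42,0,0,1],[30,146,93,-0.56,0,0,1],[40,182,116,-0.7,0,0,1],[50,218,140,-0.85,0,0,1],[50,218,140,-0.999,0,0,1],[50,218,140,-0.999,0,0,1],[50,218,140,-0.999,0,0,1]],
  ],
)

```text
time: 7.7
ee_pos: [0.6676, -0.1906, 0.1989]
tcp_rot: [-86.5, 89.8, -164.7]
wrist_force: [-0.1, 0.2, 0.3]
opening: 0.0855
```

Run:
```python
from h import *
import pickle
p=cams.camera("wrist");save(p,"w3.png");pickle.dump(p,open("w3.pkl","wb"))
im=p["pixels"][...,::-1]
c=wproj(p,[[.668,-.191,.137]])[0];print(c)
x,y=c.astype(int)
cv2.imwrite("pics/w3c.png",cv2.resize(im[y-50:y+50,x-60:x+60],None,fx=6,fy=6,interpolation=cv2.INTER_CUBIC)); print(x,y)
for l in ("shaft_top","flat"): print(l,[(np.round(d["at"],4).tolist(),round(d["confidence"],2)) for d in cams.find_in(l,p)])
```

```text
[258.02435081 204.46974011]
258 204
shaft_top [([0.6659, -0.1813, 0.0865], 0.6)]
flat [([0.6693, -0.1857, 0.0851], 0.51)]
```

View pics/w3.png

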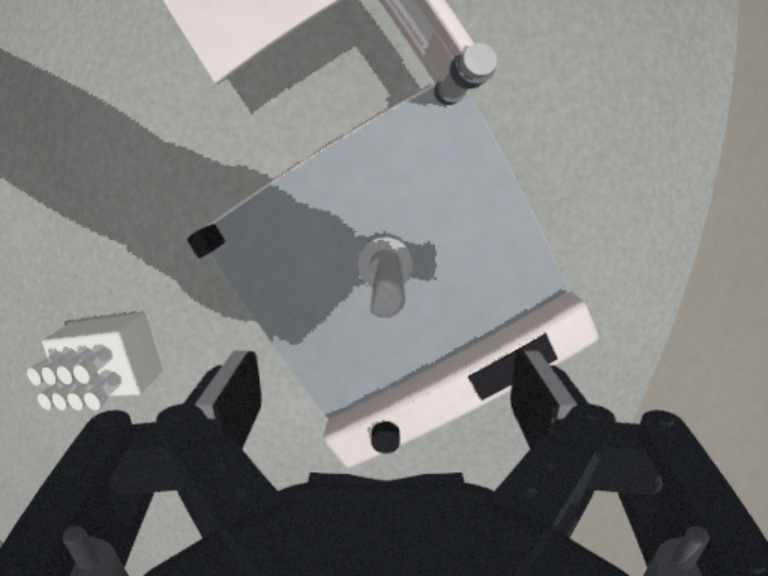

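View pics/w3c.png

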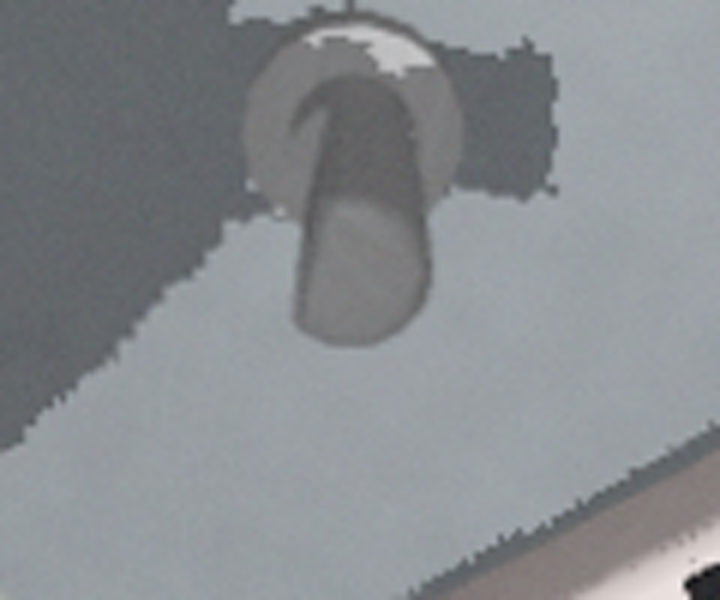

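Run:
```python
from h import *
import pickle
p=pickle.load(open("w3.pkl","rb"))
# rectify onto plane z=.137, 60mm square, 0.1mm/px
c0=np.array([.667,-.190]);g=np.arange(-25,25,.1)/1000
X,Y=np.meshgrid(g,-g)
pts=np.stack([c0[0]+X.ravel(),c0[1]+Y.ravel(),np.full(X.size,.137)],-1)
uv=wproj(p,pts).astype(np.float32).reshape(*X.shape,2)
im=cv2.remap(p["pixels"][...,::-1],uv[...,0],uv[...,1],cv2.INTER_CUBIC)
im=cv2.convertScaleAbs(im,alpha=2.2,beta=-150)
for i in range(0,500,100): cv2.line(im,(i,0),(i,6),(0,0,255),1);cv2.line(im,(0,i),(6,i),(0,0,255),1)
cv2.imwrite("pics/w3r.png",im)
```

```text
(no output)
```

View pics/w3r.png

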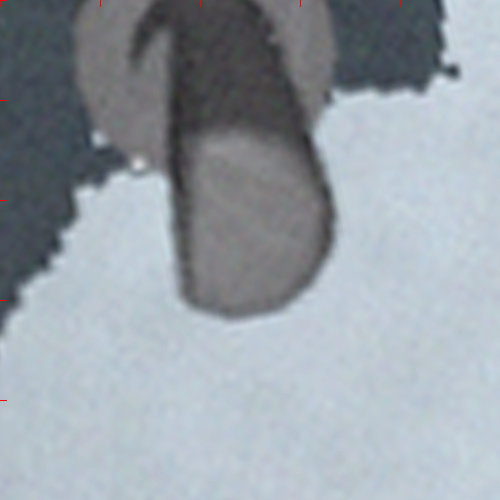

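Run:
```python
from h import *
goto([.669,-.1885,.096],-1)
```

```text
cur jaw 11.9 q6 62.2 pos [ 0.668 -0.19   0.2  ] shift [104.    1.4  -1.4] rot [0.226 0.001 0.001] t 7.85
```

Call:
apply_moves(
  rows=[
    [[0,1,-1,0.12,0,0,1],[20,1,-1,0.226,0,0,1],[50,1,-1,0.226,0,0,1],[80,1,-1,0.226,0,0,1],[104,1,-1,0.226,0,0,1],[104,1,-1,0.226,0,0,0.5],[104,1,-1,0.226,0,0,0.3],[104,1,-1,0.226,0,0,0.3]],
  ],
  newtons=20,
)

```text
time: 8.65
ee_pos: [0.6695, -0.1888, 0.0984]
tcp_rot: [39.9, 89.8, -51.1]
wrist_force: [-0.2, 0.3, 0.3]
opening: 0.0437
```

Run:
```python
from h import *
p=cams.camera("wrist");save(p,"w4.png")
print(get_obs()["opening"],get_obs()["wrist_force"])
goto([.669,-.1885,.096],-1)
im=p["pixels"][...,::-1]
cv2.imwrite("pics/w4c.png",cv2.resize(im[170:300,170:350],None,fx=4.4,fy=4.4,interpolation=cv2.INTER_CUBIC))
```

```text
0.036280499768367634 [-0.55143297 -0.7930852  -0.22263566]
cur jaw -1.0 q6 75.3 pos [ 0.6696 -0.189   0.0983] shift [ 2.3 -0.6 -0.5] rot [-0.     0.002 -0.002] t 8.7
```

View pics/w4c.png

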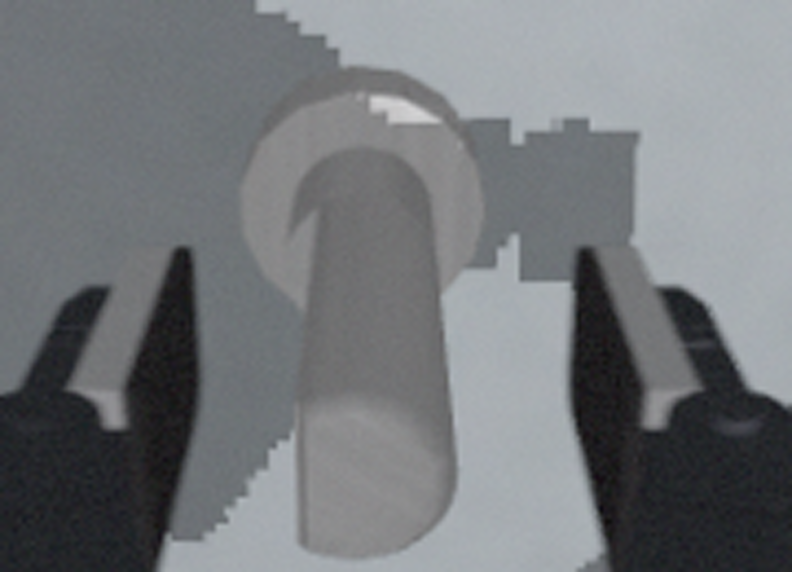

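Call:
apply_moves(
  rows=[
    [[0,0,0,0,0,0,0],[0,0,0,0,0,0,0],[0,0,0,0,0,0,0],[0,0,0,0,0,0,0],[0,0,0,0,0,0,0],[0,0,0,0,0,0,0]],
  ],
  newtons=40,
)

```text
time: 9.3
ee_pos: [0.6688, -0.1891, 0.1001]
tcp_rot: [31.1, 89.8, -59.9]
wrist_force: [-9.5, 1.5, 6.8]
opening: 0.0151
```

Run:
```python
from h import *
o=get_obs();print(o["opening"],o["wrist_force"],o["torque"])
p,r=tool();M=r.as_matrix()
jaw=M[:,1]; print(p,jaw)
# axis = tcp - 2.25mm*dir away from flat(+x approx)
back=jaw if jaw[0]>0 else -jaw
ax=p-0.00225*back; th=0.81
for d in np.arange(5.8,46.61,5.83):
    Rz=R.from_euler("z",-d,degrees=True).as_matrix()
    print(round(d,1),(M.T@(ax+Rz@(p-ax)-p)*1000).round(1),round(np.radians(d),3))
```

```text
0.015114693731296962 [-9.52646789  1.5171803   6.78154846] [ 0.2758968   1.45950053 -0.02563716]
[ 0.6687784  -0.18908813  0.1000992 ] [ 0.99983459 -0.01812769  0.00147813]
5.8 [ 0.  -0.   0.2] 0.101
11.6 [ 0.  -0.   0.5] 0.203
17.5 [ 0.  -0.1  0.7] 0.305
23.3 [ 0.  -0.2  0.9] 0.406
29.1 [ 0.  -0.3  1.1] 0.508
34.9 [ 0.  -0.4  1.3] 0.61
40.8 [ 0.  -0.5  1.5] 0.712
```

Call:
apply_moves(
  rows=[
    [[0,-1,0,0,0,0,0],[0,-1,0.2,0.09,0,0,0],[0,-1,0.4,0.18,0,0,0],[0,-1,0.6,0.27,0,0,0],[0,-1.1,0.8,0.36,0,0,0],[0,-1.2,1,0.45,0,0,0],[0,-1.2,1.1,0.54,0,0,0],[0,-1.3,1.3,0.63,0,0,0],[0,-1.5,1.5,0.72,0,0,0],[0,-1.6,1.6,0.813,0,0,0],[0,-1.6,1.6,0.813,0,0,0],[0,-1.6,1.6,0.813,0,0,0],[0,-1.6,1.6,0.813,0,0,0]],
  ],
)

```text
time: 10.6
ee_pos: [0.6676, -0.1905, 0.1002]
tcp_rot: [91.4, 89.8, -46.1]
wrist_force: [5.6, 0.6, -4.7]
opening: 0.0149
```

Run:
```python
from h import *
o=get_obs();print(o["opening"],o["wrist_force"],o["torque"])
goto([.67,-.19,.1],-47.65)
p=cams.camera("wrist");save(p,"w5.png");im=p["pixels"][...,::-1]
cv2.imwrite("pics/w5c.png",cv2.resize(im[100:340,120:400],None,fx=2.8,fy=2.8,interpolation=cv2.INTER_CUBIC))
```

```text
0.014874686098820351 [ 5.55304277  0.57086145 -4.69135166] [ 0.02936975 -0.94782867 -0.07177566]
cur jaw -47.5 q6 121.6 pos [ 0.6676 -0.1905  0.1002] shift [ 0.2  1.2 -2.1] rot [ 0.003 -0.    -0.003] t 10.6
```

View pics/w5c.png

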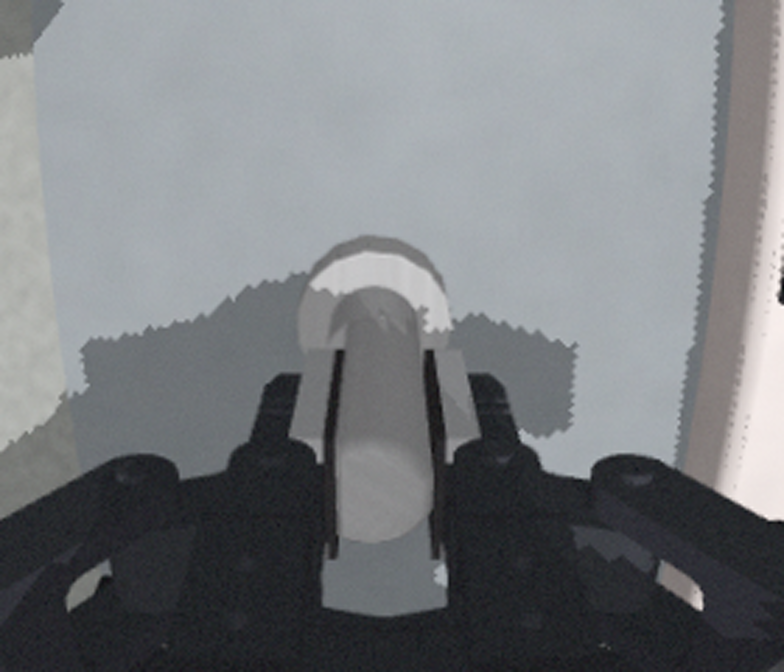

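Call:
apply_moves(
  rows=[
    [[0,0,0,0,0,0,0.3],[0,0,0,0,0,0,0.5],[0,0,0,0,0,0,0.7],[0,0,0,0,0,0,0.7],[0,0,0,0,0,0,0.7],[-30,0,0,0,0,0,0.7],[-65,0,0,0,0,0,0.8],[-100,0,0,0,0,0,1],[-130,0,0,0,0,0,1],[-130,0,0,0,0,0,1]],
  ],
)

```text
time: 11.65
ee_pos: [0.6683, -0.1905, 0.2355]
tcp_rot: [112.0, 89.4, -25.5]
wrist_force: [0.2, 0.5, -0.0]
opening: 0.0857
```

Run:
```python
from h import *
p=cams.camera("wrist");save(p,"w6.png")
c0=np.array([.667,-.190]);g=np.arange(-25,25,.1)/1000
X,Y=np.meshgrid(g,-g)
pts=np.stack([c0[0]+X.ravel(),c0[1]+Y.ravel(),np.full(X.size,.137)],-1)
uv=wproj(p,pts).astype(np.float32).reshape(*X.shape,2)
im=cv2.remap(p["pixels"][...,::-1],uv[...,0],uv[...,1],cv2.INTER_CUBIC)
im=cv2.convertScaleAbs(im,alpha=2.2,beta=-150)
cv2.imwrite("pics/w6r.png",im)
goto([.43,.25,.20],65)
```

```text
cur jaw -47.5 q6 121.6 pos [ 0.6681 -0.1905  0.2328] shift [  29.7 -485.8 -121.9] rot [ 1.178 -0.006 -0.005] t 11.7
```

View pics/w6r.png

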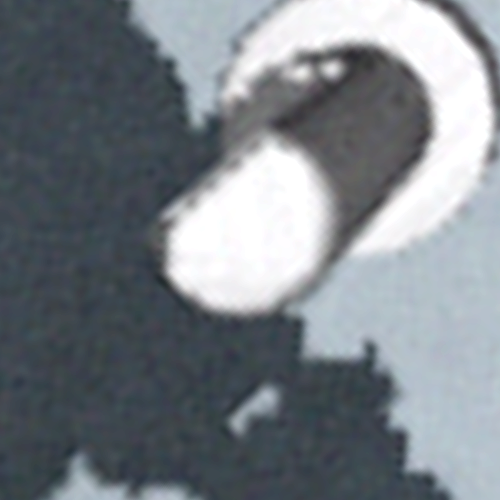

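Call:
apply_moves(
  rows=[
    [[0,-35,-9,-0.14,0,0,1],[0,-70,-18,-0.28,0,0,1],[0,-105,-26,-0.42,0,0,1],[0,-140,-35,-0.56,0,0,1],[0,-175,-44,-0.7,0,0,1],[0,-210,-53,-0.84,0,0,1],[0,-245,-61,-0.98,0,0,1],[5,-280,-70,-1.12,0,0,1],[10,-315,-79,-1.26,0,0,1],[15,-350,-88,-1.4,0,0,1],[20,-385,-97,-1.54,0,0,1],[25,-420,-105,-1.68,0,0,1],[30,-455,-114,-1.82,0,0,1],[30,-486,-122,-1.964,0,0,1],[30,-486,-122,-1.964,0,0,1],[30,-486,-122,-1.964,0,0,1]],
  ],
)

```text
time: 13.3
ee_pos: [0.4293, 0.2504, 0.1986]
tcp_rot: [-15.9, 89.6, -40.8]
wrist_force: [0.7, -0.9, -0.7]
opening: 0.0851
```

Run:
```python
from h import *
import pickle
p=cams.camera("wrist");save(p,"w7.png");pickle.dump(p,open("w7.pkl","wb"))
print([(np.round(d["at"],4).tolist(),round(d["confidence"],2)) for d in cams.find_in("collar",p)])
c0=np.array([.428,.250]);g=np.arange(-50,50,.2)/1000
X,Y=np.meshgrid(g,-g)
for z in (.054,.042):
    pts=np.stack([c0[0]+X.ravel(),c0[1]+Y.ravel(),np.full(X.size,z)],-1)
    uv=wproj(p,pts).astype(np.float32).reshape(*X.shape,2)
    im=cv2.remap(p["pixels"][...,::-1],uv[...,0],uv[...,1],cv2.INTER_CUBIC)
    cv2.imwrite("pics/w7r%d.png"%(z*1000),im)
goto([.43,.25,.20],65)
```

```text
[([0.5159, 0.2536, 0.0171], 0.96), ([0.4241, 0.2559, 0.0552], 0.89), ([0.3985, 0.1565, 0.0209], 0.57), ([0.5389, 0.0007, 0.1498], 0.53)]
cur jaw 64.9 q6 55.4 pos [0.43   0.2496 0.199 ] shift [-1.   0.4 -0.2] rot [-0.001  0.007  0.001] t 13.4
```

View pics/w7.png

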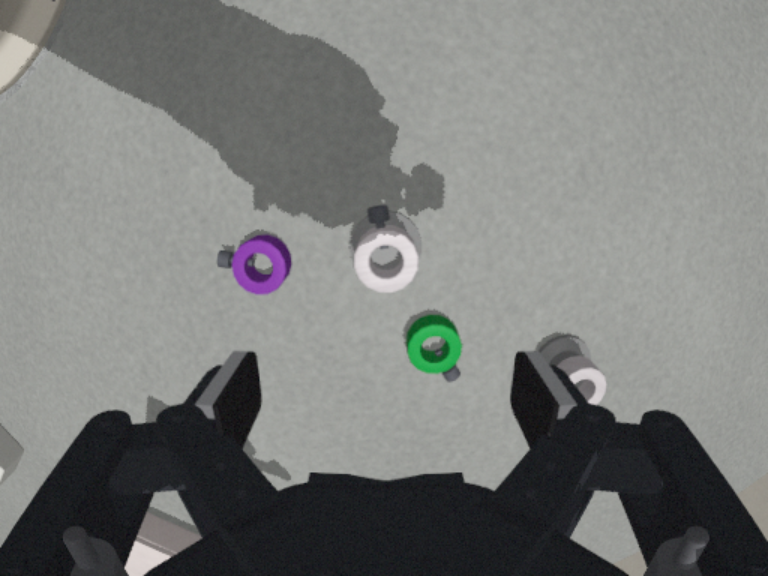

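View pics/w7r54.png

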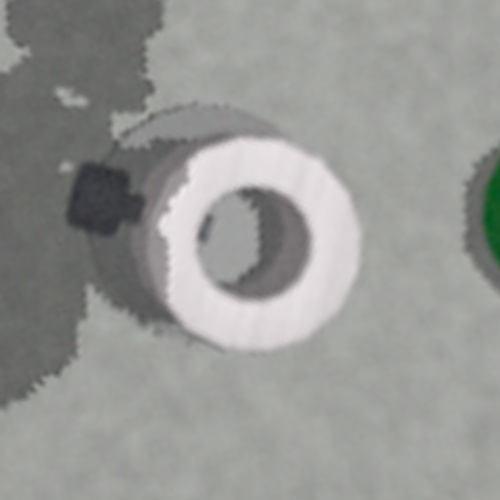

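View pics/w7r42.png

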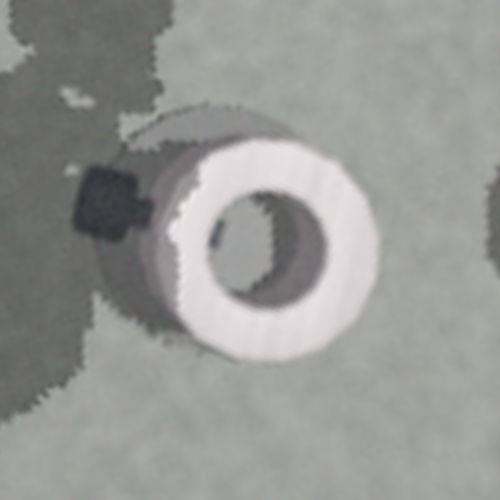

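Run:
```python
from h import *
goto([.430,.2512,.018],75)
```

```text
cur jaw 64.9 q6 55.4 pos [0.43   0.2496 0.199 ] shift [181.    1.8  -1.9] rot [-0.176  0.007  0.002] t 13.4
```

Call:
apply_moves(
  rows=[
    [[10,2,-2,-0.1,0.007,0.002,0.75],[45,2,-2,-0.176,0.007,0.002,0.75],[80,2,-2,-0.176,0.007,0.002,0.75],[100,2,-2,-0.176,0.007,0.002,0.75],[110,2,-2,-0.176,0.007,0.002,0.75],[110,2,-2,-0.176,0.007,0.002,0.75]],
  ],
)

```text
time: 14.0
ee_pos: [0.4295, 0.2508, 0.0879]
tcp_rot: [-135.3, 89.9, -150.4]
wrist_force: [-0.5, -0.1, -0.4]
opening: 0.064
```

Run:
```python
from h import *
import pickle
p=cams.camera("wrist");save(p,"w8.png")
print(get_obs()["opening"])
c0=np.array([.428,.250]);g=np.arange(-50,50,.2)/1000
X,Y=np.meshgrid(g,-g)
for z in (.054,):
    pts=np.stack([c0[0]+X.ravel(),c0[1]+Y.ravel(),np.full(X.size,z)],-1)
    uv=wproj(p,pts).astype(np.float32).reshape(*X.shape,2)
    im=cv2.remap(p["pixels"][...,::-1],uv[...,0],uv[...,1],cv2.INTER_CUBIC)
    cv2.imwrite("pics/w8r%d.png"%(z*1000),im)
goto([.43,.2512,.018],75)
```

```text
0.06434791790645392
cur jaw 74.9 q6 45.4 pos [0.43   0.2513 0.0893] shift [71.3 -0.   0.1] rot [-0.001 -0.     0.   ] t 14.05
```

View pics/w8.png

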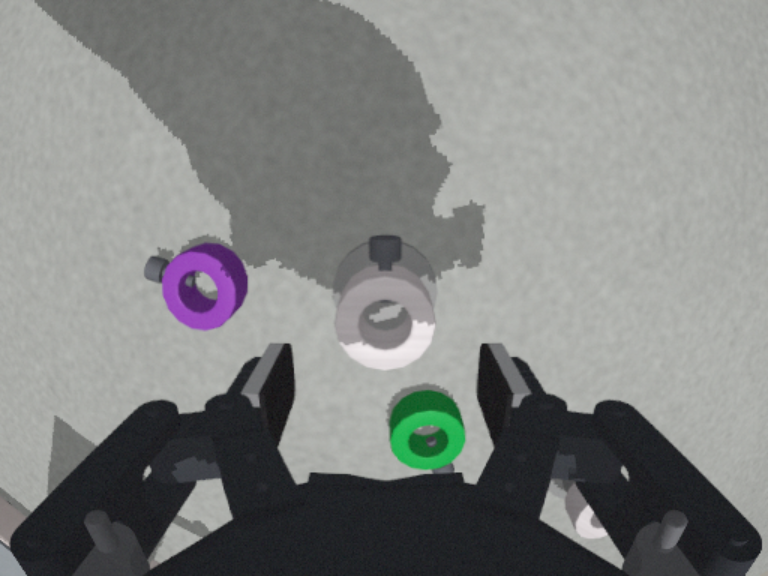

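View pics/w8r54.png

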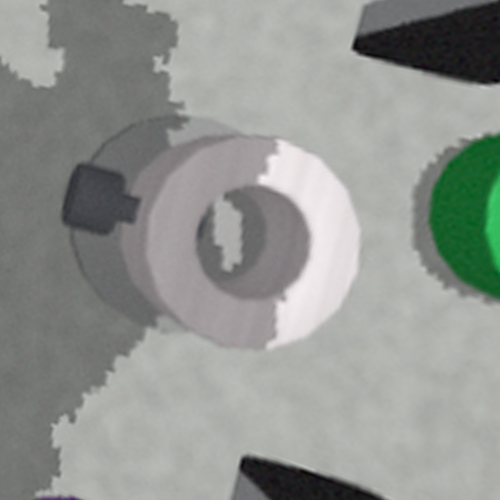

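Call:
apply_moves(
  rows=[
    [[25,0,0,0,0,0,0.75],[50,0,0,0,0,0,0.75],[71,0,0,0,0,0,0.75],[71,0,0,0,0,0,0.75],[71,0,0,0,0,0,0.5],[71,0,0,0,0,0,0.4],[71,0,0,0,0,0,0.3],[71,0,0,0,0,0,0.3],[71,0,0,0,0,0,0.3],[71,0,0,0,0,0,0.3]],
  ],
  newtons=30,
)

```text
time: 15.05
ee_pos: [0.431, 0.2517, 0.0204]
tcp_rot: [41.2, 89.8, 26.1]
wrist_force: [-1.3, -1.2, 7.8]
opening: 0.0437
```

Run:
```python
from h import *
p=cams.camera("wrist");save(p,"w9.png")
o=get_obs();print(o["opening"],o["wrist_force"])
goto([.43,.2512,.018],75)
```

```text
0.04354618326358225 [-1.29086884 -1.84687191  7.1111837 ]
cur jaw 74.9 q6 45.4 pos [0.431  0.2518 0.0204] shift [ 2.4 -0.8 -0.8] rot [-0.001  0.002 -0.002] t 15.1
```

View pics/w9.png

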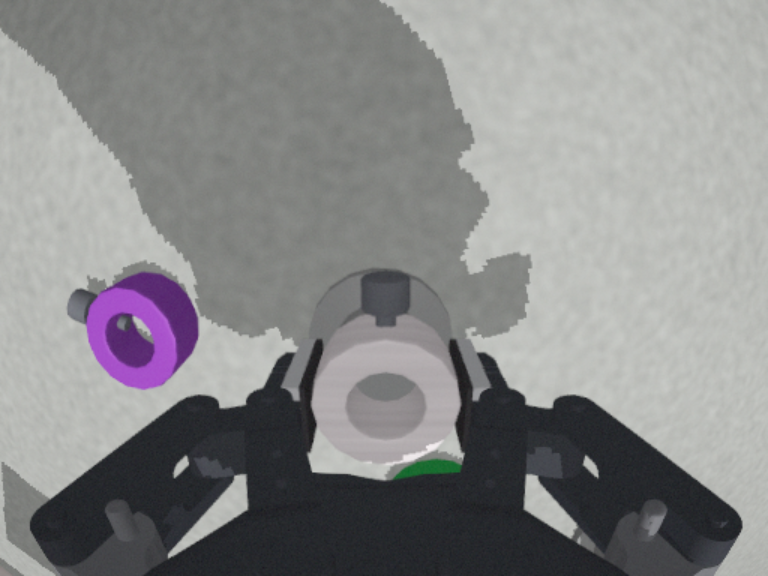

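Run:
```python
from h import *
p=cams.camera("wrist")
t,r=tool();M=r.as_matrix()
a=wat(p,386/1.5,405.5/1.5,.054);print(a,(M.T@(a-t)*1000).round(2))
a=wat(p,386/1.5,403/1.5,.054);print(a,(M.T@(a-t)*1000).round(2))
goto([*t[:2],.2],75)
```

```text
[0.42832005 0.25357752 0.054     ] [-33.63   1.15  -3.  ]
[0.42749766 0.2537985  0.054     ] [-33.63   1.15  -3.85]
cur jaw 74.9 q6 45.4 pos [0.431  0.2517 0.0204] shift [-179.6    0.3    0.4] rot [-0.001  0.002 -0.002] t 15.15
```

Run:
```python
from h import *
p=cams.camera("wrist")
t,r=tool();M=r.as_matrix()
Rc=R.from_euler("xyz",p["attitude"],degrees=True)
Tc=r.inv()*Rc; ec=r.inv().apply(p["eye"]-t); print(ec,Tc.as_euler("xyz",degrees=True))
# pose 5
def at(tcp,jaw,u,v,z):
    y=np.array([np.cos(np.radians(jaw)),np.sin(np.radians(jaw)),0]);x=np.array([0,0,-1.])
    T=R.from_matrix(np.stack([x,y,np.cross(x,y)],1))
    q=dict(p);q["eye"]=np.array(tcp)+T.apply(ec);q["attitude"]=(T*Tc).as_euler("xyz",degrees=True)
    a=wat(q,u,v,z); ax=np.array([.6665,-.1886,z])
    print(a, "seen tool",(T.inv().apply(a-tcp)*1000).round(2),"true tool",(T.inv().apply(ax-tcp)*1000).round(2))
at([.6676,-.1905,.1002],-47.5,120+380/2.8,100+493/2.8,.137)
# w4: top face y 395..558 crop 4.4 ; x 300..455
at([.6696,-.189,.0983],-1,170+(455-77)/4.4,170+480/4.4,.137)
```

```text
[-0.14264657  0.00094634 -0.0716569 ] [-1.06181687e+02 -8.29901977e-03  8.99880164e+01]
[ 0.6694705  -0.18938284  0.137     ] seen tool [-36.8    0.44  -2.13] true tool [-36.8   -2.14  -0.47]
[ 0.67015937 -0.1871489   0.137     ] seen tool [-38.7    0.53  -1.86] true tool [-38.7   -3.11  -0.35]
```

Call:
apply_moves(
  rows=[
    [[-15,0,0,0,0,0,0.3],[-40,0,0,0,0,0,0.3],[-80,0,0,0,0,0,0.3],[-120,0,0,0,0,0,0.3],[-160,0,0,0,0,0,0.3],[-200,0,0,0,0,0,0.3],[-200,0,0,0,0,0,0.3]],
  ],
  newtons=40,
)

```text
time: 15.9
ee_pos: [0.432, 0.2524, 0.2269]
tcp_rot: [44.6, 89.3, 29.5]
wrist_force: [0.3, 0.3, -1.9]
opening: 0.0436
```

Run:
```python
from h import *
p=cams.camera("wrist");save(p,"w10.png")
o=get_obs();print(o["opening"],o["wrist_force"])
goto([.6677,-.1899,.215],42.35)
```

```text
0.04343479896821366 [ 0.43340164  0.82651844 -2.06009163]
cur jaw 74.9 q6 45.4 pos [0.4316 0.2521 0.2238] shift [   8.7 -365.5  342.9] rot [ 0.569  0.004 -0.008] t 15.95
```

View pics/w10.png

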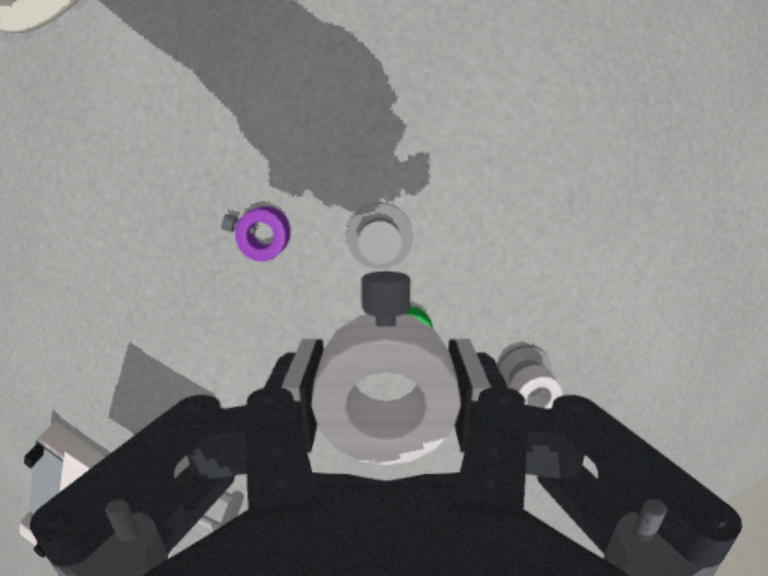

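Call:
apply_moves(
  rows=[
    [[0,-26,25,0.04,0,0,0.3],[0,-52,49,0.08,0,0,0.3],[0,-78,73,0.12,0,0,0.3],[0,-104,98,0.16,0,0,0.3],[0,-130,122,0.2,0,0,0.3],[0,-157,147,0.24,0,0,0.3],[0,-183,171,0.28,0,0,0.3],[0,-209,196,0.32,0,0,0.3],[0,-235,220,0.36,0,0,0.3],[0,-261,245,0.4,0,0,0.3],[2,-287,270,0.44,0,0,0.3],[4,-313,294,0.48,0.001,-0.003,0.3],[6,-340,319,0.52,0.002,-0.005,0.3],[8.7,-365.5,342.9,0.569,0.004,-0.008,0.3],[8.7,-365.5,342.9,0.569,0.004,-0.008,0.3],[8.7,-365.5,342.9,0.569,0.004,-0.008,0.3]],
  ],
)

```text
time: 17.55
ee_pos: [0.6674, -0.1905, 0.2128]
tcp_rot: [-145.2, 89.8, 167.1]
wrist_force: [-0.5, 0.0, -1.4]
opening: 0.0432
```

Run:
```python
from h import *
for n in ("wrist","scene","side"):
    p=cams.camera(n);save(p,n+"11.png"); im=p["pixels"][...,::-1]
    if n!="wrist":
        x,y=proj(p,[[.667,-.189,.16]])[0].astype(int)
        cv2.imwrite(f"pics/{n}11c.png",cv2.resize(im[y-55:y+55,x-70:x+70],None,fx=5,fy=5,interpolation=cv2.INTER_CUBIC))
o=get_obs();print(o["opening"],o["wrist_force"])
goto([.6677,-.1899,.16],42.35)
```

```text
0.04335169996725244 [ 0.12371337  0.59904527 -1.35617482]
cur jaw 42.4 q6 31.8 pos [ 0.6674 -0.189   0.2151] shift [55.1 -0.4  0.8] rot [0.001 0.    0.   ] t 17.7
```

View pics/wrist11.png

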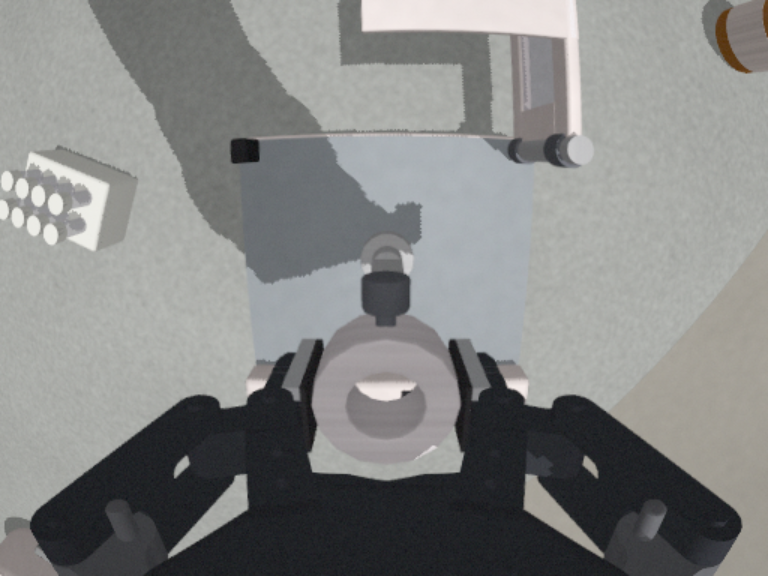

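View pics/scene11c.png

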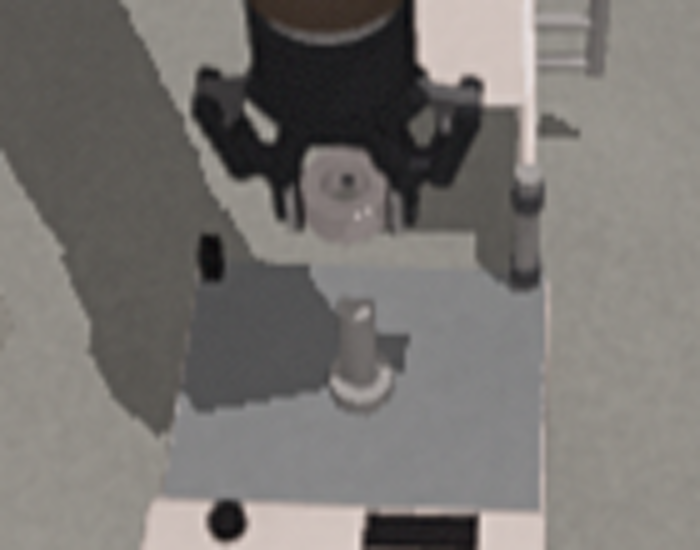

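View pics/side11c.png

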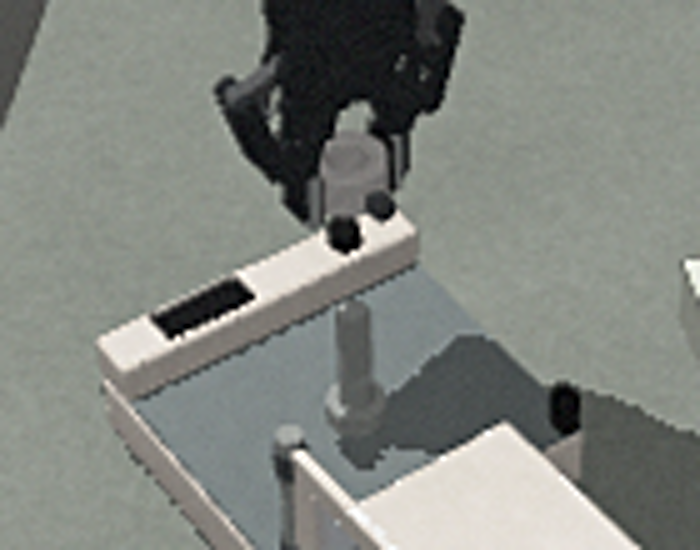

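Run:
```python
from h import *
from scipy.optimize import least_squares
for n in ("scene","side"):
    p=cams.camera(n);W=cloud(p);im=p["pixels"].astype(int)
    near=(np.hypot(W[...,0]-.667,W[...,1]+.189)<.04)
    br=im.mean(-1)
    k=near&(W[...,2]>.222)&(W[...,2]<.256)&(br>85)&((im.max(-1)-im.min(-1))<40)
    q=W[k];print(n,len(q),q[:,2].min(),q[:,2].max())
    w=q[(q[:,2]<.2455)]
    f=lambda t:np.hypot(w[:,0]-t[0],w[:,1]-t[1])-.022
    s=least_squares(f,[.667,-.189],loss="cauchy",f_scale=.001);print(" side wall fit",s.x,len(w),np.median(abs(f(s.x))))
    k=(np.hypot(W[...,0]-.667,W[...,1]+.189)<.016)&(W[...,2]>.072)&(W[...,2]<.131)
    w2=W[k]
    f2=lambda t:np.hypot(w2[:,0]-t[0],w2[:,1]-t[1])-.010
    s=least_squares(f2,[.667,-.189],loss="cauchy",f_scale=.001);print(" shaft fit",s.x,len(w2),np.median(abs(f2(s.x))))
```

```text
scene 291 0.22206285709147533 0.2559510441711922
 side wall fit [ 0.66715049 -0.18975069] 140 0.0016955146082160196
 shaft fit [ 0.66696994 -0.19025968] 83 0.0005406082225040132
side 211 0.2220393943506629 0.25583059520182005
 side wall fit [ 0.66834567 -0.18697874] 119 0.003805006453915641
 shaft fit [ 0.67018855 -0.18850479] 108 0.001529216534415948
```

```bash
cat >> h.py <<'E'
def avg(n=6):
    P=[];F=[]
    for _ in range(n):
        cams.camera("scene");o=get_obs();P.append(o["ee_pos"]);F.append(o["wrist_force"])
    print("avg",np.mean(P,0).round(4),"std",np.std(P,0).round(4),"F",np.mean(F,0).round(2),"t",o["time"])
    return np.mean(P,0)
E
python3 - <<'E'
from h import *
avg()
goto([.6677,-.1899,.131],42.35)
E
```

```text
avg [ 0.6676 -0.1894  0.2155] std [0.     0.0002 0.0002] F [-0.03  0.06 -1.84] t 18.1
cur jaw 42.3 q6 31.8 pos [ 0.6677 -0.1897  0.2153] shift [84.3 -0.1  0.1] rot [-0.     0.001 -0.   ] t 18.1
```

Call:
apply_moves(
  rows=[
    [[25,0,0,0,0,0,0.3],[50,0,0,0,0,0,0.3],[70,0,0,0,0,0,0.3],[80,0,0,0,0,0,0.3],[80,0,0,0,0,0,0.3],[80,0,0,0,0,0,0.3]],
  ],
)

```text
time: 18.7
ee_pos: [0.6679, -0.1898, 0.1363]
tcp_rot: [18.7, 89.9, -29.0]
wrist_force: [0.1, 0.0, -1.2]
opening: 0.0436
```

Run:
```python
from h import *
avg(3)
for n in ("wrist","scene","side"):
    p=cams.camera(n);save(p,n+"12.png"); im=p["pixels"][...,::-1]
    if n!="wrist":
        x,y=proj(p,[[.667,-.189,.15]])[0].astype(int)
        cv2.imwrite(f"pics/{n}12c.png",cv2.resize(im[y-40:y+40,x-50:x+50],None,fx=7,fy=7,interpolation=cv2.INTER_CUBIC))
goto([.6677,-.1899,.1034],42.35)
```

```text
avg [ 0.6682 -0.1899  0.1368] std [0.     0.     0.0001] F [ 0.12 -0.04 -1.47] t 18.85
cur jaw 42.3 q6 31.8 pos [ 0.668  -0.1898  0.136 ] shift [32.6 -0.3 -0.2] rot [-0.     0.002 -0.001] t 19.0
```

View pics/wrist12.png

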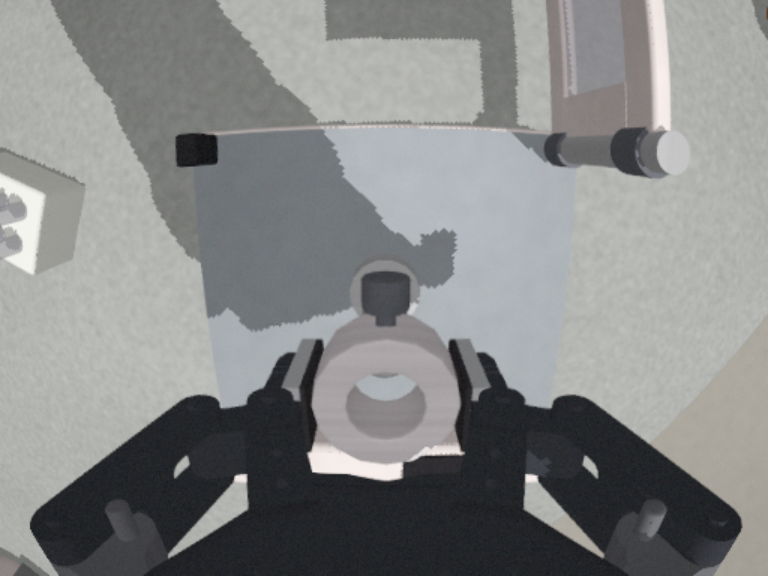

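View pics/scene12c.png

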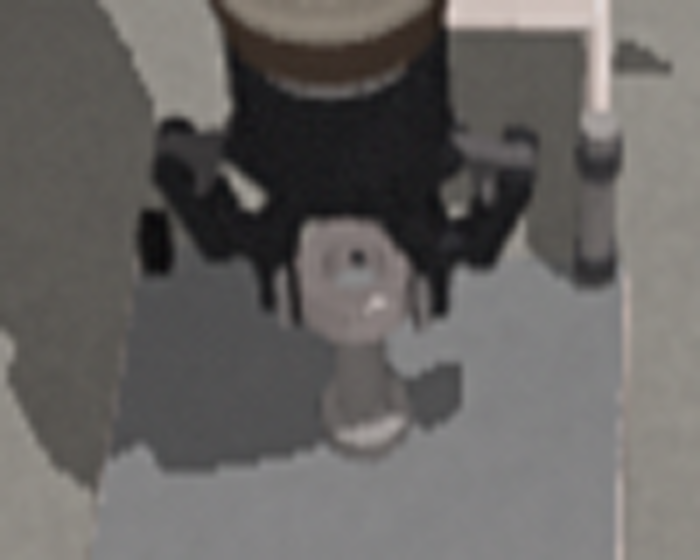

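View pics/side12c.png

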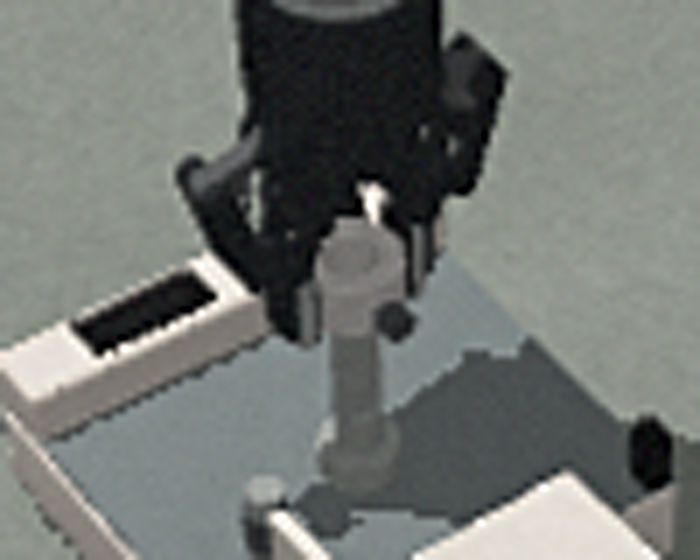

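Call:
apply_moves(
  rows=[
    [[3,0,0,0,0,0,0.3],[6,0,0,0,0,0,0.3],[8,0,0,0,0,0,0.3],[10,0,0,0,0,0,0.3],[12,0,0,0,0,0,0.3],[13,0,0,0,0,0,0.3],[13,0,0,0,0,0,0.3]],
  ],
)

```text
time: 19.7
ee_pos: [0.6679, -0.1898, 0.1228]
tcp_rot: [17.4, 89.9, -30.3]
wrist_force: [0.4, 0.6, -1.2]
opening: 0.0433
```

Run:
```python
from h import *
avg(4)
p=cams.camera("wrist");save(p,"w13.png");print(get_obs()["torque"])
goto([.6677,-.1899,.1034],42.35)
```

```text
avg [ 0.668  -0.1898  0.1231] std [0.     0.     0.0001] F [-0.38 -0.09 -1.49] t 19.9
[-0.02785054 -0.02015678 -0.00236141]
cur jaw 42.3 q6 31.8 pos [ 0.6681 -0.1898  0.1232] shift [19.8 -0.3 -0.2] rot [-0.     0.002 -0.001] t 19.95
```

View pics/w13.png

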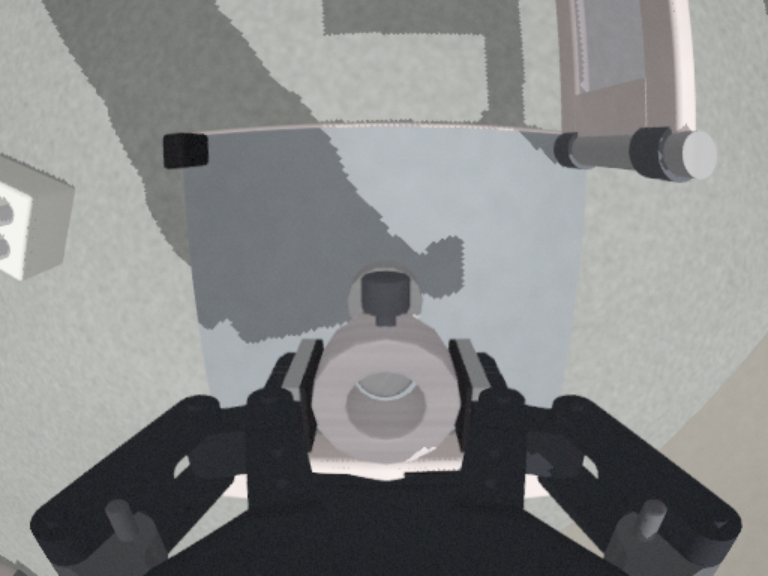

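Call:
apply_moves(
  rows=[
    [[2,0,0,0,0,0,0.3],[4,0,0,0,0,0,0.3],[6,0,0,0,0,0,0.3],[8,0,0,0,0,0,0.3],[9,0,0,0,0,0,0.3],[9,0,0,0,0,0,0.3]],
  ],
)

```text
time: 20.55
ee_pos: [0.668, -0.1898, 0.1139]
tcp_rot: [18.2, 89.9, -29.4]
wrist_force: [-0.3, -0.4, -1.2]
opening: 0.0432
```

Run:
```python
from h import *
avg(3);print(get_obs()["torque"])
p=cams.camera("wrist");save(p,"w14.png")
goto([.6677,-.1899,.1034],42.35)
```

```text
avg [ 0.6681 -0.1898  0.1142] std [0.     0.     0.0001] F [-0.06  0.01 -1.73] t 20.7
[-6.82473457e-05  2.44209912e-02 -1.00281956e-02]
cur jaw 42.3 q6 31.8 pos [ 0.6681 -0.1899  0.1143] shift [10.9 -0.4 -0.3] rot [-0.     0.002 -0.001] t 20.75
```

View pics/w14.png

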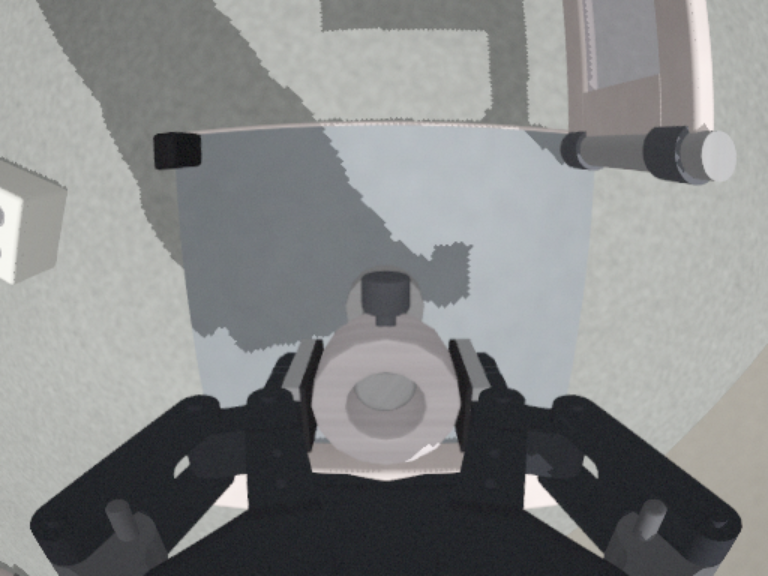

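Call:
apply_moves(
  rows=[
    [[2,0,0,0,0,0,0.3],[4,0,0,0,0,0,0.3],[6,0,0,0,0,0,0.3],[8,0,0,0,0,0,0.3],[10,0,0,0,0,0,0.3],[10.5,0,0,0,0,0,0.3],[10.5,0,0,0,0,0,0.3],[10.5,0,0,0,0,0,0.3]],
  ],
)

```text
time: 21.55
ee_pos: [0.6682, -0.1899, 0.1039]
tcp_rot: [22.2, 89.9, -25.5]
wrist_force: [-0.4, 0.0, -1.0]
opening: 0.0433
```

Run:
```python
from h import *
avg(3);print(get_obs()["torque"],get_obs()["opening"])
for n in ("wrist","scene","side"):
    p=cams.camera(n);save(p,n+"15.png"); im=p["pixels"][...,::-1]
    W=cloud(p)
    if n=="wrist": cv2.imwrite("pics/w15c.png",cv2.resize(im[190:320,190:325],None,fx=5,fy=5,interpolation=cv2.INTER_CUBIC))
    else:
        d=np.hypot(W[...,0]-.667,W[...,1]+.189)
        x,y=proj(p,[[.667,-.189,.137]])[0].astype(int)
        k=(d<.0075)&(W[...,2]>.1)&(W[...,2]<.16);k2=(d>.013)&(d<.02)&(W[...,2]>.128)&(W[...,2]<.15)
        print(n,"shaft z",np.median(W[k][:,2]),k.sum(),"ring z",np.median(W[k2][:,2]),k2.sum())
        cv2.imwrite(f"pics/{n}15c.png",cv2.resize(im[y-40:y+40,x-50:x+50],None,fx=7,fy=7,interpolation=cv2.INTER_CUBIC))
```

```text
avg [ 0.6682 -0.1899  0.104 ] std [0. 0. 0.] F [-0.07  0.33 -1.12] t 21.7
[ 0.00052014 -0.02937468 -0.05677088] 0.04351891738062476
scene shaft z 0.13609245139294607 16 ring z 0.13661183979877056 60
side shaft z 0.13661687277310092 22 ring z 0.1371612440971839 59
```

View pics/w15c.png

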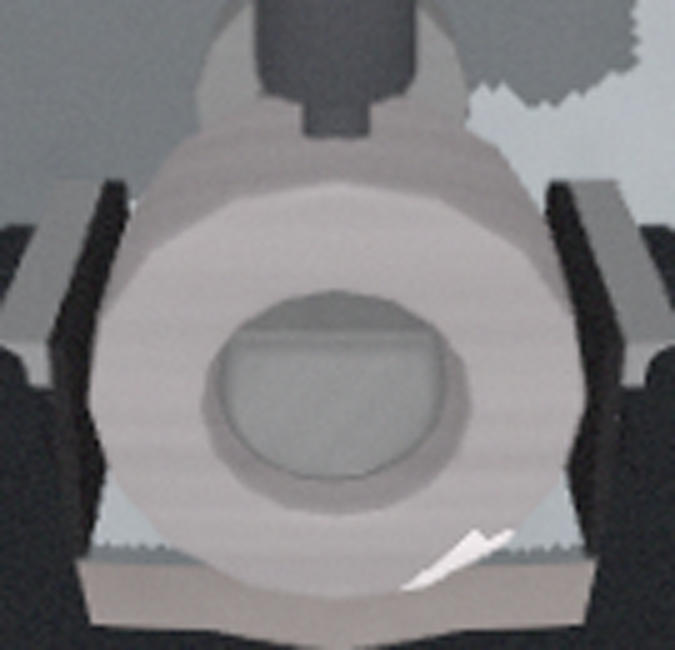

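View pics/scene15c.png

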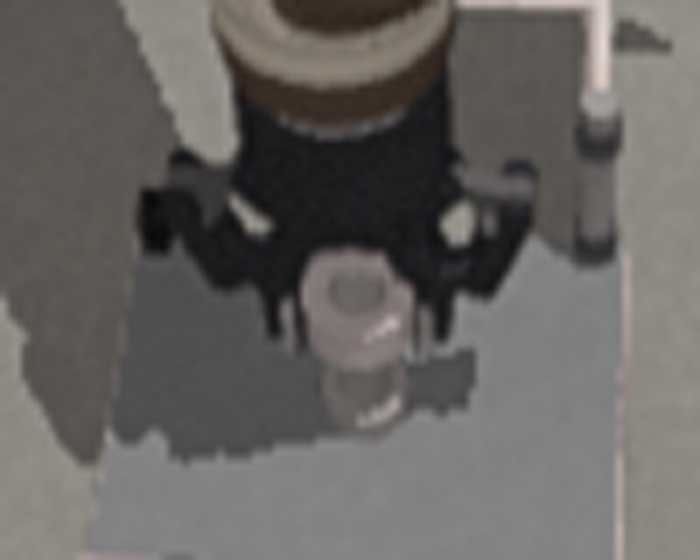

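View pics/side15c.png

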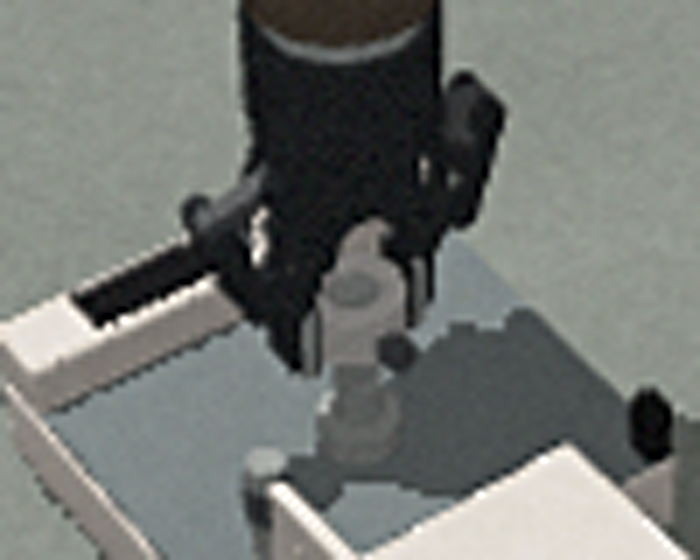

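Run:
```python
from h import *
print(get_obs()["qd"].round(2),get_obs()["opening"]); print(bot.job_done())
```

```text
[-0.09  0.03 -0.04  0.04 -0.01  0.01] 0.043204698410994224
the job is handed in; nothing more can be done
None
```

The job is handed in at about 22 s of the 67 s allowed. The collar is on the shaft, level with its end and still gripped.

- **Door:** swung by its handle to about 1.5 rad, and the pictures after that show it still open.
- **Shaft:** pinched across the flat at a 15.1 mm opening (15.5 mm expected), then turned about 0.81 rad until the flat faced the front.
- **Collar:** gripped with the screw pointing the way the flat faces, and slid down with almost no contact force (under 2 N).

**Last checks:**
- Depth readings put the ring about 0.5 mm above the shaft end in both outside cameras.
- The wrist picture shows the flat square under the screw and the shaft inside the bore.
- The grip opening is 43 mm and the arm is still.
- The bottle, rack and plain ring were never touched. I did not measure their positions at the end.

**What disagreed:** the cameras and the grip readings differed by 1 to 2 mm on positions. I placed the collar from the grip readings. Above the shaft, the scene camera put it within 0.6 mm of the axis. The side camera put it about 2.4 mm off, on a poor fit. No check failed.

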